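# Start the cell count and stand the pipettes up in their clip stand

## Task

The sample is loaded, so get the count going: slide the counting cassette fully home into the slot of the cell counter and then press the start button down. Put away every pipette that lies on the bench: snap each one upright, nozzle down, into a pair of spring clips of its own on the stand. Leave the bottle, the tube rack and the slide tray where they stand.

Things in the scene. Friction and masses are not known exactly. Their poses are not given: they have to be found in the camera images.
- pipette1: white and grey micropipette, 232 mm long, 0.15 to 0.22 kg, lying on the bench; may be absent. Origin on its axis at the shoulder; own x runs to the plunger. Towards +x: square head 24 x 24 mm, 45 mm long, flats across y and z, then a thinner plunger up to 72 mm. Towards -x: round shaft 20 mm thick, 90 mm long (the clips take this), then a thin nozzle up to 160 mm. Axis 12 mm up as it lies
- pipette2: another such pipette, the same in every measure; may be absent. A pipette's balance point lies 61 mm from its origin on the nozzle side: pinched by the flats of the head and held in the air with a slackened grip of about 2 to 6 N, it swings down to hang nozzle down; under about 1.5 N it slips out
- pipette3: another such pipette, the same in every measure; may be absent. At least two of the three are there
- stand: pipette stand fixed to the bench: white base plate 110 x 250 x 12 mm, two posts and two level rails, carrying three pairs of grey C-shaped spring clips. Origin on the bench under the middle of the base; x points from the clips' open side into the stand (push pipettes along +x), y along the row, z up. Rails lie 25 to 35 mm behind the origin; posts end 195 mm above the bench, nothing is higher
- clip1 (a point): clip pair at the -y end of the row: the point lies on the axis of a seated shaft, level with the top of the upper clip, 188 mm above the bench; axes as the stand's, mouth open to -x. Clips are 10 mm tall, the lower one 45 mm under the upper. The mouth is 37 mm wide, 20 mm before the axis, narrowing to 15 mm at the lips, 8 mm before the axis
- clip2 (a point): the same for the middle pair, 80 mm from clip1. The jaws are sprung: a shaft pushed in along +x spreads them, needing about 8 N for the pair, and they close round it. A pipette's shoulder is wider than the bore and can rest on the upper clip
- clip3 (a point): the same for the pair at the +y end of the row, 80 mm from clip2
- counter: cell counter fixed to the bench: a white low loading bay 90 mm deep, 150 mm wide, 72 mm high, and behind it a tower 200 mm high with a dark screen. Origin on the bench under the middle of the bay's front face; x points from that face into the machine, z up
- slot (a point): middle of the lower edge of the slot's mouth in the bay's front face, 40 mm above the bench; x points into the slot (the way to slide), y across it, z up. The slot is 36 mm wide, 10.5 mm high and 55 mm deep to a fixed stop, with a small lead-in at both sides
- cassette: counting cassette, a flat white slab 90 x 34 x 8 mm, 35 g, lying flat; clear window near its front end (own +x, goes in first), grey ribs on its grip end (own -x). Origin under its centre, x along its length. Fully home, the origin lies 10 mm inside the slot's mouth and 35 mm of the slab stand out
- start (a joint): travel of the round white start button (24 mm across) on top of the loading bay: 0 up, 0.005 m fully down at about 4 N; springs back
- start_top (a point): middle of the top of the start button, 93 mm above the bench; press straight down
- bottle: white bottle with a blue cap, 72 mm across, 150 mm tall; origin at the middle of its base. To be left alone
- tuberack: white tube rack 130 x 70 mm, 49 mm tall; origin under its middle. To be left alone
- slidetray: flat blue tray of microscope slides, 160 x 110 x 12 mm; origin under its middle. To be left alone
Not all that is in view belongs to the job. What is shaped like the pipette3 but purple or red is not meant.

How it is judged (in metres and radians):
On the way, in this order (a step that is already met when the one before it is completed fails the run):
1. the cassette is fully home in the slot (x of cassette in the frame of slot between 0.0065 and 0.0115 m and y of cassette in the frame of slot between -0.003 and 0.003 m and z of cassette in the frame of slot between -0.003 and 0.004 m and angle between the x axis of cassette and the x axis of slot, either way round below 0.08 rad), for 0.2 s.
2. with the cassette in, the start button is pressed down (value of joint start above 0.0035 m and x of cassette in the frame of slot between 0.0065 and 0.0115 m), for 0.05 s.
At the end, for the whole second after the job is handed in: each pipette in its own clips: shoulder within 6 mm (level) of the clip axis and -4 to 28 mm above the upper clip, within 0.1 rad of upright, nozzle down, at rest; cassette in the slot to within 3.5 mm of its stop, straight; start pressed (3.5 mm or more) after the cassette was home (all of step 1 and ((horizontal distance between pipette1 and clip1 below 0.006 m and z of pipette1 in the frame of clip1 between -0.004 and 0.028 m) or (horizontal distance between pipette1 and clip2 below 0.006 m and z of pipette1 in the frame of clip2 between -0.004 and 0.028 m) or (horizontal distance between pipette1 and clip3 below 0.006 m and z of pipette1 in the frame of clip3 between -0.004 and 0.028 m)) and angle between each of pipette1, pipette2, pipette3's own x axis and vertical below 0.1 rad and linear speed of each of pipette1, pipette2, pipette3 below 0.02 m/s and ((horizontal distance between pipette2 and clip1 below 0.006 m and z of pipette2 in the frame of clip1 between -0.004 and 0.028 m) or (horizontal distance between pipette2 and clip2 below 0.006 m and z of pipette2 in the frame of clip2 between -0.004 and 0.028 m) or (horizontal distance between pipette2 and clip3 below 0.006 m and z of pipette2 in the frame of clip3 between -0.004 and 0.028 m)) and ((horizontal distance between pipette3 and clip1 below 0.006 m and z of pipette3 in the frame of clip1 between -0.004 and 0.028 m) or (horizontal distance between pipette3 and clip2 below 0.006 m and z of pipette3 in the frame of clip2 between -0.004 and 0.028 m) or (horizontal distance between pipette3 and clip3 below 0.006 m and z of pipette3 in the frame of clip3 between -0.004 and 0.028 m))); the robot touches nothing.
It fails at once if the bottle is pushed aside or tipped (distance of bottle from where it was at the start of the episode above 0.03 m or angle between bottle's own z axis and vertical above 0.35 rad).
It fails at once if the tube rack is pushed aside or tipped (distance of tuberack from where it was at the start of the episode above 0.03 m or angle between tuberack's own z axis and vertical above 0.35 rad).
It fails at once if the slide tray is pushed aside or tipped (distance of slidetray from where it was at the start of the episode above 0.03 m or angle between slidetray's own z axis and vertical above 0.35 rad).
Of pipette1, pipette2, pipette3 only 2 to 3 are there at a start; the rules pass over those that are not, and their reading is None.
At some moment in a run one of cassette, pipette1, pipette2, pipette3 may be knocked a few centimetres aside while the robot is not near it.
Once in a run the grip may slacken for a moment while it holds something.
It also fails if it takes over 210 s, if anything falls off the work surface, if the arm or the gripper's body presses on something with over 40 N, if the wrist force passes 120 N, or if a joint passes its speed limit or range.

## Robot

A 6-joint arm with a two-finger parallel gripper is mounted at the origin on the work surface. World frame = base frame: x ahead of the robot, y to its left, z up, the work surface at z = 0. Lengths are in mm, angles in rad, forces in N, time in s.
With the tool pointing down it reaches from about 400 to 925 mm from the base axis. Payload 12.5 kg.
Tool frame: the origin (TCP) lies between the finger pads; the fingertips stand 25 mm ahead of it and the grasp point (between the pads) lies 6 mm ahead of it; z points along the fingers, y is the line along which they close (so a half turn about z gives the same grasp; the last joint's range is limited). The gripper opens to 95 mm and grips with 3 to 60 N. Pads are 20 mm wide; open, the fingers measure 119 mm over their backs; the gripper's body (75 mm by 180 mm) begins 59 mm behind the grasp point.
Start: joints at [-1.382, 0.491, 1.559, -0, 1.092, -0.106], TCP at [181.616, -598.049, 210.961] pointing down, gripper open.
Joint ranges: [-3.1, 3.1], [-0.84, 2.19], [0.05, 2.79], [-1.13, 4.28], [0.06, 2.93], [-2.69, 2.69]. Speed limits (rad/s): [2.22, 2.22, 2.79, 3.14, 3.14, 3.14].

## Interface

Orientations are given as a rotation vector (axis times angle).
In Python, from bench import * gives the robot as it stands.
- The arm moves only by the tool move_arm, never from a script. Its argument "series" is a list of rows, each a list of 5 numbers: the shift along the world's x, y, z in units of 40 mm (1.0 is 40 mm), then the turn about the world's z in rad, then the opening, from -1 (shut) to 1 (fully open). In form: [[tx, ty, tz, turn, fingers], ...]. A call has 1 to 8 rows; each row is the pose to reach, as a shift and turn from the pose commanded when the call began; what a row does not reach only later rows make up. A row lasts 1/12 s, in which the tool goes at most 41.7 mm and 7.16 degrees, less where a joint would pass 70% of its speed; a pose out of reach is approached as far as the arm can. A call with a gripper value outside its range is refused whole. The fingers move at their own pace and stop on an object; the grip force is fixed at half the most. Time passes only in rows, so rows that repeat a pose let the fingers close. It gives the time, the measured TCP pose, the force, the opening and the grip force at its end, in the units of the state.
- sense(): the state, without advancing time (a new reading comes with each control period).
- camera(name): name is "scene" or "top" or "wrist"; returns a dict with "frame" (384x512x3 uint8, red, green, blue), "mtx" (3x3 intrinsics, pixels), "position" and "rotation" of the camera in the world. Camera axes: x right, y down, z forward; pixel columns grow to the right and rows downward; lengths in mm; the calibration is good to about 2 mm. The wrist camera is an equidistant fisheye: a pixel r from the principal point sees the ray r / f radians off the axis. A picture is of the moment at which its call begins. There is no depth.
- job_done(): hands the job in; it is judged then, once.
The state is a dict: "clock": time; "joint_pos": joint angles; "dq": joint speeds; "joint_efforts": joint torques, N m; "tool_pos": TCP position; "ee_rot": TCP orientation; "ft_force": force on the tool from outside, world axes, zero at the start; "torque": the same for the moment, N m; "finger_gap": finger opening in mm; "grip_force": force on a finger pad.
Only numpy, scipy, OpenCV 4.12 (cv2) and the standard library are available. Lean on these libraries where they do the work, as an engineer would, in place of code of your own. Each camera call takes 0.05 s, during which the arm holds its last target. There are 200 camera calls.

## Working session

There is one attempt and no reset: what is moved stays moved. The work goes in short steps, Python scripts to look and compute and a tool call to move; the robot and the scene stay as the last step left them, time stands still between calls to the robot, and variables do not carry over. Pictures are saved under pics/ and viewed, at most 14 in all, crops included, and the job is handed in when it is done.

Besides the shell and the picture viewer there is one more tool, called after "Request:" in YAML: its name, and indented under it one key for each argument. move_arm: Moves the arm, as the interface text tells. Its arguments: {"type":"object","properties":{"series":{"type":"array"}},"required":["series"]}

```bash
ls; mkdir -p pics; cat > h.py <<'E'
from bench import *
import numpy as np, cv2
def snap(n,f):
    c=camera(n); cv2.imwrite('pics/'+f+'.png',c['frame'][:,:,::-1]); np.savez('pics/'+f,**c); return c
def load(f): return dict(np.load('pics/'+f+'.npz'))
def ray(c,u,v,fish=False):
    K=c['mtx']; x=(u-K[0,2])/K[0,0]; y=(v-K[1,2])/K[1,1]
    if fish:
        r=np.hypot(x,y)+1e-12; d=np.array([x/r*np.sin(r),y/r*np.sin(r),np.cos(r)])
    else: d=np.array([x,y,1.])
    R=c['rotation']; R=np.array(R,float)
    if R.shape!=(3,3): R=cv2.Rodrigues(R)[0]
    return np.array(c['position'],float),R@d
def onz(c,u,v,z,fish=False):
    p,d=ray(c,u,v,fish); return p+d*(z-p[2])/d[2]
def proj(c,P,fish=False):
    R=np.array(c['rotation'],float)
    if R.shape!=(3,3): R=cv2.Rodrigues(R)[0]
    q=R.T@(np.array(P,float)-c['position']); K=c['mtx']
    if fish:
        s=np.hypot(q[0],q[1]); t=np.arctan2(s,q[2]); x,y=q[0]/s*t,q[1]/s*t
    else: x,y=q[0]/q[2],q[1]/q[2]
    return np.array([K[0,0]*x+K[0,2],K[1,1]*y+K[1,2]])
E
python3 - <<'E'
from h import *
a=snap('scene','s0'); b=snap('top','t0'); w=snap('wrist','w0')
for c in(a,b,w): print(c['mtx'],c['position'],c['rotation'])
print(sense())
im=np.hstack([cv2.resize(b['frame'],(800,600))]); cv2.imwrite('pics/t0b.png',im[:,:,::-1])
cv2.imwrite('pics/s0b.png',cv2.resize(a['frame'],(800,600))[:,:,::-1])
E
```

```text
pics
[[393.87896003   0.         257.35035398]
 [  0.         393.87896003 193.05510343]
 [  0.           0.           1.        ]] [1559.03193018  272.17997374  900.01515037] [-1.42109526 -1.89629487  0.98587523]
[[388.56505379   0.         260.40949626]
 [  0.         388.56505379 186.44727669]
 [  0.           0.           1.        ]] [ 410.23291297   10.25408936 1265.85135844] [-2.1445593   2.20001611 -0.15340231]
[[297.31863964   0.         262.17622003]
 [  0.         297.31863964 188.51009844]
 [  0.           0.           1.        ]] [ 249.37240153 -578.37929291  384.62367836] [ 2.35324    -1.74542237 -0.22378616]
{'clock': 0.15, 'joint_pos': array([-1.38158941e+00,  4.91387223e-01,  1.55930069e+00, -1.25126291e-05,
        1.09171432e+00, -1.05600798e-01]), 'dq': array([ 0.00133551, -0.00284477, -0.00082196, -0.00144214,  0.00163279,
        0.00061574]), 'joint_efforts': array([ 1.98501846e-03, -6.12896562e+01, -2.58278292e+01,  6.93023857e-02,
        4.73329984e-02, -7.66517473e-05]), 'tool_pos': array([ 181.581648  , -597.85267553,  210.52005917]), 'ee_rot': array([-3.10672333e+00, -4.61297968e-01,  7.05495791e-05]), 'ft_force': array([-0.61111723, -0.23754494, -0.33412239]), 'torque': array([-0.01976057,  0.00542885,  0.01700281]), 'grip_force': 0.0, 'finger_gap': 95.29342745287292}
```

View pics/t0b.png

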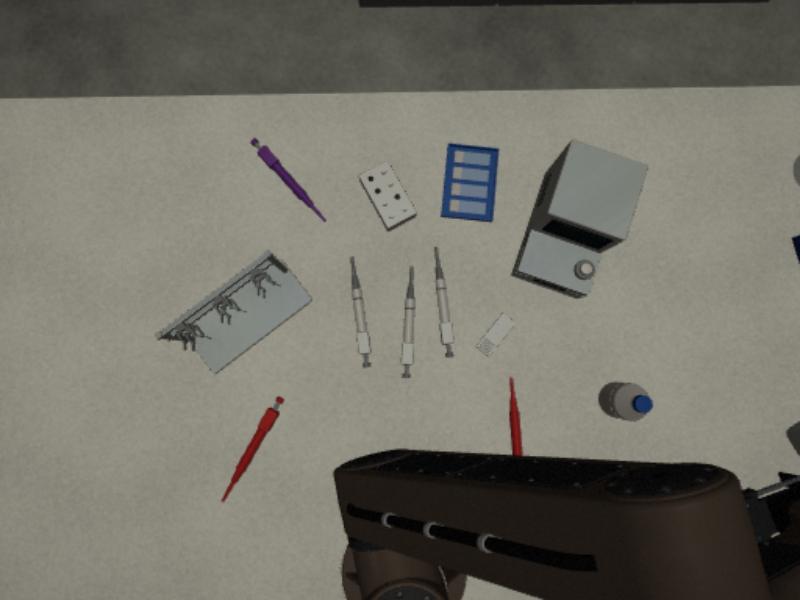

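View pics/s0b.png

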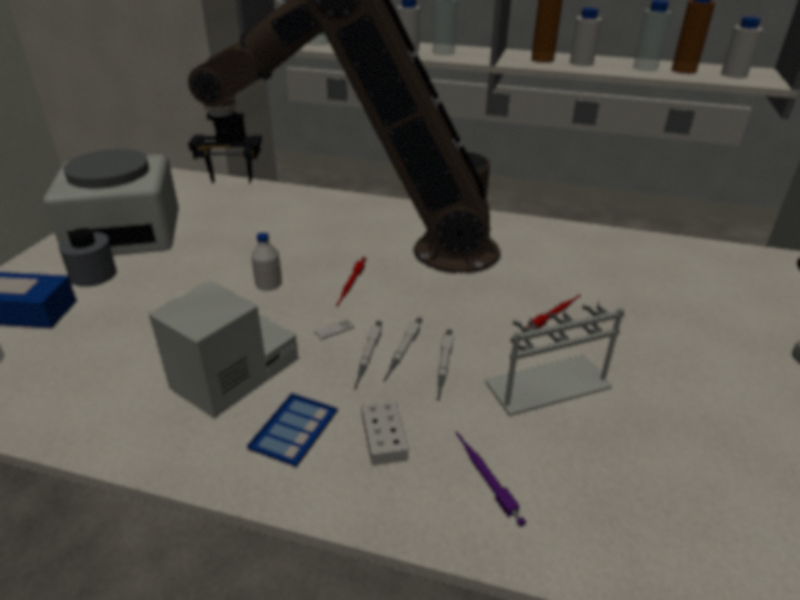

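Both views show three white/grey pipettes, at (360,310), (408,320) and (443,300) in the 800 px top view. The decoys are red at (252,450) and (515,420) and purple at (290,180). The cassette is at (495,334), with its ribs towards (487,348). The counter bay is at (560,262) with the button at (584,268), and the stand is at (240,310) with its clips along its upper-left side. I choose the three white pipettes and the white slab.

```bash
python3 - <<'E'
from h import *
c=load('t0'); f=c['frame']
crop=f[135:255,90:410]; cv2.imwrite('pics/t0c.png',cv2.resize(crop,(800,300),interpolation=cv2.INTER_CUBIC)[:,:,::-1])
hsv=cv2.cvtColor(f,cv2.COLOR_RGB2HSV)
print(hsv[200,150],hsv[200,200], f[300,250]if 0 else '', f[214,312],f[230,233])
roi=np.zeros(f.shape[:2],np.uint8); roi[140:260,210:340]=1
m=((hsv[:,:,1]<28)|(hsv[:,:,2]<90)).astype(np.uint8)*roi
n,l,s,ce=cv2.connectedComponentsWithStats(m)
for i in range(1,n):
    if s[i,4]<60: continue
    p=np.argwhere(l==i)[:,::-1].astype(np.float32)
    r=cv2.minAreaRect(p); bx=cv2.boxPoints(r)
    print(s[i],ce[i],r)
    print([onz(c,*q,8)[:2].round() for q in bx])
E
```

```text
[ 64  13 137] [ 24  28 148]  [155 157 146] [88 87 83]
[  210   140   130   120 14348] [274.41580708 199.33865347] ((274.5, 199.5), (119.0, 129.0), 90.0)
[array([716., 140.]), array([ 706., -288.]), array([ 317., -268.]), array([329., 144.])]
```

View pics/t0c.png

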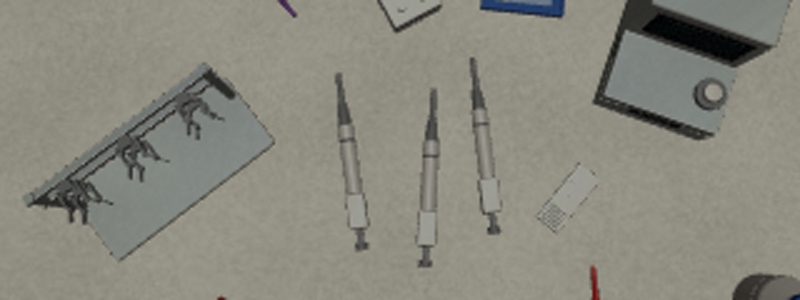

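The crop shows cassette corners at (582,162), (598,177), (556,232) and (537,216), with the ribs at the lower-left end. The three pipettes have their heads towards the robot. The clip mouths open to the lower right, and the button is at (709,93).

```bash
python3 - <<'E'
from h import *
c=load('t0')
def P(u,v,z): return onz(c,u/2.5+90,v/2.5+135,z)[:2]
k=[P(*q,8) for q in[(582,162),(598,177),(556,232),(537,216)]]
print('cass',np.mean(k,0),np.array(k).round(), np.degrees(np.arctan2(*((k[0]+k[1]-k[2]-k[3])[::-1]))))
for a,b in[((361,248),(338,74)),((425,265),(433,90)),((494,232),(472,58))]:
    A,B=P(*a,12),P(*b,12); d=(A-B)/np.linalg.norm(A-B)
    print('pip',A,B,np.linalg.norm(A-B),'origin',B+160*d,'head',B+184*d,np.degrees(np.arctan2(d[1],d[0])))
print('btn',P(709,93,93))
print('bay',[P(*q,72).round() for q in[(622,32),(597,102),(713,135),(738,62)]])
print('base',[P(*q,12).round() for q in[(274,142),(122,260)]])
print('rail',[P(*q,195).round() for q in[(208,66),(26,202)]])
print('clips',[P(*q,188).round() for q in[(190,98),(132,150),(75,195)]])
E
```

```text
cass [ 464.14664081 -204.54757959] [[ 509. -224.]
 [ 489. -244.]
 [ 419. -187.]
 [ 440. -163.]] -40.84230218413863
pip [405.26419588  65.16915608] [631.57714555  90.86172278] 227.76667704975273 origin [472.59835016  72.81338171] head [448.75153085  70.10613055] -173.52312845727326
pip [381.4845478  -16.13326402] [607.55942472 -32.635616  ] 226.67637194819713 origin [447.98399126 -20.98739571] head [424.04767625 -19.24016266] 175.8250949487792
pip [ 421.07558576 -105.97456475] [648.84476201 -85.01353298] 228.73163861602538 origin [489.51801377 -99.67597803] head [ 465.61900154 -101.87534479] -174.74202167933902
btn [ 583.18298672 -369.15758434]
bay [array([ 666., -270.]), array([ 578., -235.]), array([ 533., -378.]), array([ 625., -415.])]
base [array([544., 175.]), array([398., 369.])]
rail [array([612., 223.]), array([466., 421.])]
clips [array([577., 245.]), array([520., 309.]), array([472., 370.])]
```

Request:
move_arm:
  series:
    - [0.53,0.85,0,-0.12,0]
    - [1.06,1.7,0,-0.24,0]
    - [1.6,2.55,0,-0.36,0]
    - [2.13,3.4,0,-0.48,0]
    - [2.66,4.25,0,-0.6,0]
    - [3.2,5.1,0,-0.72,0]
    - [3.73,5.95,0,-0.84,0]
    - [4.26,6.8,0,-0.96,0]

```text
clock: 0.82
tool_pos: [349.2, -330.0, 211.0]
ee_rot: [2.977, -1.005, -0.0]
ft_force: [1.0, -0.8, 0.2]
finger_gap: 49.6
grip_force: 0.0
```

Request:
move_arm:
  series:
    - [0.53,0.85,-0.3,-0.05,0]
    - [1.06,1.7,-0.6,-0.05,0]
    - [1.6,2.55,-1,-0.05,0]
    - [2.1,3.4,-1.5,-0.05,0]
    - [2.2,3.5,-1.5,-0.05,0]
    - [2.2,3.5,-1.5,-0.05,0]

```text
clock: 1.32
tool_pos: [437.3, -189.7, 150.1]
ee_rot: [-2.955, 1.065, 0.003]
ft_force: [0.1, -0.9, -0.1]
finger_gap: 47.6
grip_force: 0.0
```

```bash
python3 - <<'E'
from h import *
w=snap('wrist','w1'); s=sense(); print(s['tool_pos'],s['ee_rot'],s['finger_gap'],s['joint_pos'])
cv2.imwrite('pics/w1b.png',cv2.resize(w['frame'],(800,600),interpolation=cv2.INTER_CUBIC)[:,:,::-1])
for p in [(464,-204,8),(441,-185,0),(555,-306,72),(583,-369,93)]: print(proj(w,p,True)*1.5625)
E
```

```text
[ 436.95123883 -191.19554192  150.73230259] [ 2.95503430e+00 -1.06635906e+00 -1.44161362e-03] 47.73561568632266 [-5.50947895e-01  3.64887318e-01  1.98164712e+00 -3.16176724e-04
  7.95948687e-01  1.71270636e+00]
[400.1593278 236.9346218]
[400.61638852 276.89529405]
[435.38590459  11.39182381]
[493.10072077 -95.07290642]
```

View pics/w1b.png

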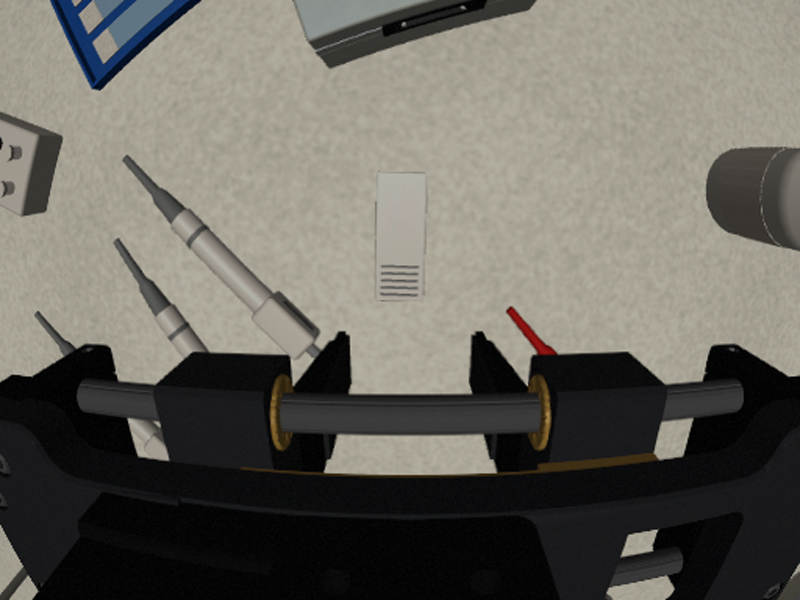

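The wrist view shows the cassette with corners at (378,173), (426,173), (424,300) and (377,300), ribs towards the gripper. It is square to the fingers, and the slot is visible at the top, (385,35) to (487,5).

```bash
python3 - <<'E'
from h import *
w=load('w1')
def P(u,v,z): return onz(w,u/1.5625,v/1.5625,z,True)[:2]
k=[P(*q,8) for q in[(378,173),(426,173),(424.5,298),(377.5,298)]]
d=(k[0]+k[1]-k[2]-k[3]); d/=np.linalg.norm(d)
print('cass',np.mean(k,0),np.degrees(np.arctan2(d[1],d[0])),[np.linalg.norm(k[i]-k[i-1]) for i in range(4)])
print('grip pt',np.mean(k,0)-32*d)
R=cv2.Rodrigues(sense()['ee_rot'])[0]; print(np.degrees(np.arctan2(R[1,1],R[0,1])),R[:,2])
print('slot lower edge', P(386,37,40),P(486,8,40),'front top',P(312,42,72),P(535,0,72), P(330,68,0))
E
```

```text
cass [ 463.65229263 -204.83258648] -40.2793943545505 [np.float64(87.17067322563375), np.float64(32.32603219351418), np.float64(87.07061318186622), np.float64(33.160910460802555)]
grip pt [ 439.23946417 -184.14409193]
-129.68514695031067 [-8.76948525e-04  2.73654226e-04 -9.99999578e-01]
slot lower edge [ 568.72930612 -280.54226749] [ 545.8670001  -341.63312067] front top [ 585.26497014 -243.5924658 ] [ 527.79165084 -356.39355017] [ 587.57747296 -242.92820855]
```

Request:
move_arm:
  series:
    - [0,0.05,-1,-0.01,0.1]
    - [0,0.05,-2,-0.01,0]
    - [0,0.05,-2.6,-0.01,0]
    - [0,0.05,-3.05,-0.01,0]
    - [0,0.05,-3.05,-0.01,0]
    - [0,0.05,-3.05,-0.01,0]

```text
clock: 1.87
tool_pos: [436.3, -191.0, 29.2]
ee_rot: [-2.947, 1.087, 0.001]
ft_force: [-0.3, -0.5, -0.5]
finger_gap: 47.7
grip_force: 0.0
```

Request:
move_arm:
  series:
    - [0,0,0,0,-0.4]
    - [0,0,0,0,-0.5]
    - [0,0,0,0,-0.6]
    - [0,0,0,0,-0.6]

```text
clock: 2.2
tool_pos: [437.0, -190.1, 29.9]
ee_rot: [2.948, -1.085, 0.003]
ft_force: [0.3, 0.1, -1.0]
finger_gap: 26.1
grip_force: 0.0
```

```bash
python3 - <<'E'
from h import *
w=snap('wrist','w2'); s=sense(); print(s['tool_pos'],s['finger_gap'],s['grip_force'])
cv2.imwrite('pics/w2b.png',cv2.resize(w['frame'][60:320,120:400],(800,743),interpolation=cv2.INTER_CUBIC)[:600,:,::-1])
E
```

```text
[ 436.91570029 -190.01081199   29.71575686] 22.667213601904344 0.0
```

View pics/w2b.png

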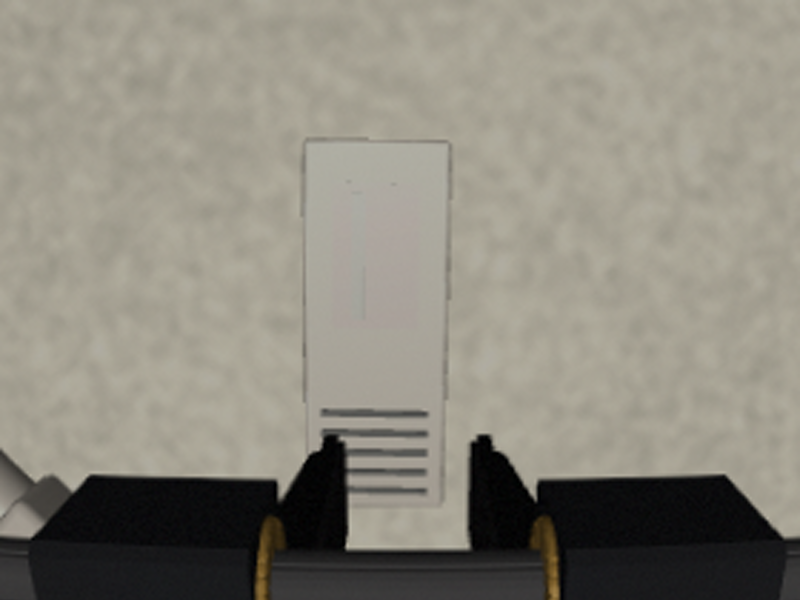

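The slab's centre sits about 33 px (8 mm) to the left of the finger middle, and the left finger has ridden over it. I'll lift, open, shift and lower again.

Request:
move_arm:
  series:
    - [0,0,0.5,0,0.1]
    - [0.12,0.15,0.5,0,0.1]
    - [0.12,0.15,0.5,0,0.1]
    - [0.12,0.15,0.5,0,0.1]
    - [0.12,0.15,0.2,0,0.1]
    - [0.12,0.15,-0.08,0,0.1]
    - [0.12,0.15,-0.08,0,0.1]

```text
clock: 2.83
tool_pos: [440.6, -183.3, 23.9]
ee_rot: [-2.948, 1.085, 0.005]
ft_force: [-0.4, 1.1, -0.9]
finger_gap: 51.8
grip_force: 0.0
```

Request:
move_arm:
  series:
    - [0,0,0,0,-0.4]
    - [0,0,0,0,-0.5]
    - [0,0,0,0,-0.6]
    - [0,0,0,0,-0.6]

```text
clock: 3.17
tool_pos: [441.6, -183.9, 26.1]
ee_rot: [2.948, -1.085, 0.001]
ft_force: [-0.3, -0.1, -0.4]
finger_gap: 31.0
grip_force: 0.0
```

```bash
python3 - <<'E'
from h import *
w=snap('wrist','w3'); s=sense(); print(s['tool_pos'],s['finger_gap'],s['grip_force'])
cv2.imwrite('pics/w3b.png',cv2.resize(w['frame'][60:320,120:400],(600,557),interpolation=cv2.INTER_CUBIC)[200:,:,::-1])
E
```

```text
[ 441.60767802 -183.90821957   26.12538725] 26.94084275130664 0.0
```

View pics/w3b.png

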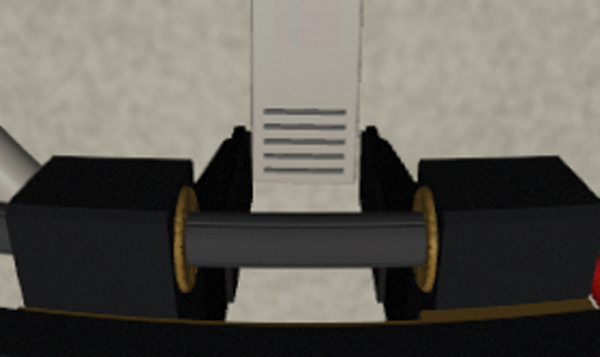

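The slab now lies squarely between both fingers.

Request:
move_arm:
  series:
    - [0,0,0,0,-0.8]
    - [0,0,0,0,-0.8]
    - [0,0,0,0,-0.8]
    - [0,0,0,0,-0.8]

```text
clock: 3.55
tool_pos: [441.5, -183.8, 25.8]
ee_rot: [2.948, -1.085, 0.0]
ft_force: [-0.1, -0.6, 0.5]
finger_gap: 10.2
grip_force: 0.0
```

```bash
python3 - <<'E'
from h import *
w=snap('wrist','w4'); s=sense(); print(s['tool_pos'],s['finger_gap'],s['grip_force'])
cv2.imwrite('pics/w4b.png',cv2.resize(w['frame'][40:320,100:420],(640,560),interpolation=cv2.INTER_CUBIC)[:,:,::-1])
E
```

```text
[ 441.45467291 -183.81068386   25.8105341 ] 9.810299416450098 0.0
```

View pics/w4b.png

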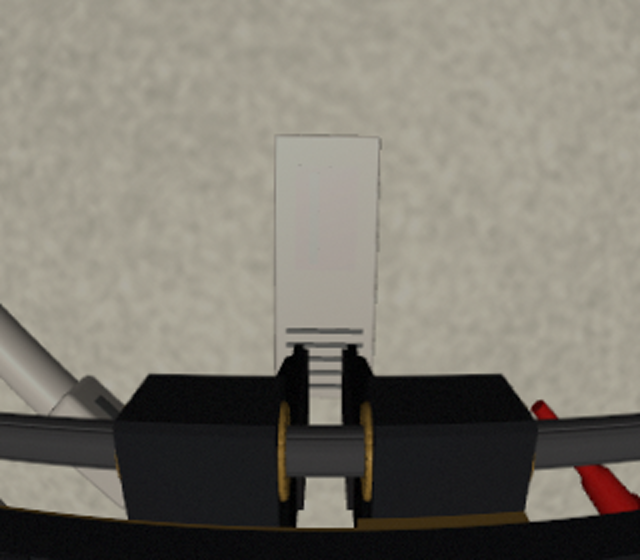

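The fingers have closed above the slab, so the tips are higher than I assumed. I'll open and probe down, watching the force.

Request:
move_arm:
  series:
    - [0,0,0,0,0.1]
    - [0,0,0,0,0.1]
    - [0,0,0,0,0.1]
    - [0,0,0,0,0.1]
    - [0,0,0,0,0.1]
    - [0,0,-0.05,0,0.1]
    - [0,0,-0.1,0,0.1]

```text
clock: 4.18
tool_pos: [441.5, -183.8, 21.7]
ee_rot: [2.948, -1.085, 0.0]
ft_force: [0.0, -0.4, -0.1]
finger_gap: 49.9
grip_force: 0.0
```

Request:
move_arm:
  series:
    - [0,0,-0.05,0,0.1]
    - [0,0,-0.05,0,0.1]

```text
clock: 4.35
tool_pos: [441.3, -183.7, 19.3]
ee_rot: [-2.948, 1.085, 0.001]
ft_force: [0.8, 0.1, -0.3]
finger_gap: 52.2
grip_force: 0.0
```

```bash
python3 - <<'E'
from h import *
w=load('w4'); 
# ray through visible fingertip tops, where does it hit: find height for which separation = gap+?
for z in(0,5,8,12,16,20): print(z,[onz(w,u/2+100,v/2+40,z,True)[:2].round(1) for u,v in((300,347),(351,347),(276,136),(380,138))])
print(sense()['tool_pos'])
E
```

```text
0 [array([ 447.6, -178.1]), array([ 435.8, -191.9]), array([ 508.6, -220.3]), array([ 485.6, -246.3])]
5 [array([ 448.8, -179.4]), array([ 437.3, -192.9]), array([ 508.3, -220.6]), array([ 485.9, -245.9])]
8 [array([ 449.5, -180.2]), array([ 438.2, -193.5]), array([ 508.1, -220.7]), array([ 486. , -245.7])]
12 [array([ 450.5, -181.2]), array([ 439.4, -194.2]), array([ 507.8, -220.9]), array([ 486.2, -245.3])]
16 [array([ 451.4, -182.3]), array([ 440.6, -195. ]), array([ 507.5, -221.1]), array([ 486.4, -245. ])]
20 [array([ 452.4, -183.3]), array([ 441.8, -195.8]), array([ 507.3, -221.3]), array([ 486.6, -244.7])]
[ 441.29500453 -183.72114897   19.31854757]
```

Request:
move_arm:
  series:
    - [0,0,-0.05,0,0.1]
    - [0,0,-0.1,0,0.1]
    - [0,0,-0.1,0,0.1]

```text
clock: 4.6
tool_pos: [441.3, -183.8, 15.4]
ee_rot: [2.948, -1.085, -0.001]
ft_force: [-0.1, 0.8, 0.8]
finger_gap: 52.8
grip_force: 0.0
```

Request:
move_arm:
  series:
    - [0,0,0,0,-0.4]
    - [0,0,0,0,-0.5]
    - [0,0,0,0,-0.5]
    - [0,0,0,0,-0.5]
    - [0,0,0,0,-0.5]

```text
clock: 5.02
tool_pos: [441.5, -183.8, 15.8]
ee_rot: [2.948, -1.085, 0.0]
ft_force: [0.6, -0.4, -0.1]
finger_gap: 26.2
grip_force: 0.0
```

Request:
move_arm:
  series:
    - [0,0,0,0,0.1]
    - [0,0,0,0,0.1]
    - [0,0,0,0,0.1]
    - [0,0,0,0,0.1]
    - [0,0,-0.05,0,0.1]
    - [0,0,-0.1,0,0.1]
    - [0,0,-0.1,0,0.1]

```text
clock: 5.6
tool_pos: [441.3, -183.7, 11.4]
ee_rot: [-2.948, 1.085, 0.001]
ft_force: [0.1, -0.7, 0.3]
finger_gap: 52.2
grip_force: 0.0
```

```bash
python3 - <<'E'
from h import *
w=snap('wrist','w5'); t=snap('scene','s5'); s=sense(); print(s['tool_pos'],s['finger_gap'],s['ft_force'],s['joint_pos'])
p=proj(t,s['tool_pos']); print(p, proj(t,s['tool_pos']-[0,0,25]))
x,y=p.astype(int)
a=cv2.resize(t['frame'][y-40:y+40,x-50:x+50],(500,400),interpolation=cv2.INTER_CUBIC)
b=cv2.resize(w['frame'][140:320,150:375],(500,400),interpolation=cv2.INTER_CUBIC)
print(x,y)
cv2.imwrite('pics/s5b.png',np.hstack([a,b])[:,:800,::-1])
E
```

```text
[ 441.38562673 -183.77017118   11.58470306] 52.32338868204682 [ 0.16638008 -0.41989173  0.52424426] [-5.32741407e-01  6.11611520e-01  2.08826198e+00 -2.08662679e-04
  4.42141784e-01  1.74349560e+00]
[220.37371097 205.91206037] [220.65274026 211.17389165]
220 205
```

View pics/s5b.png

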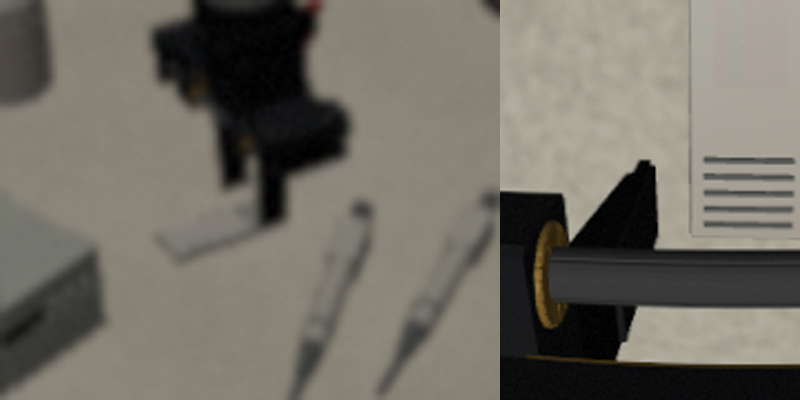

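In the scene view the fingertips are at (216,202) and (223,209). Their midpoint falls on the projection of the reported TCP (220,206), so the tips are at about the reported TCP height. I'll go lower, with care.

Request:
move_arm:
  series:
    - [0,0,-0.05,0,0.1]
    - [0,0,-0.1,0,0.1]
    - [0,0,-0.15,0,0.1]
    - [0,0,-0.2,0,0.1]
    - [0,0,-0.2,0,0.1]

```text
clock: 6.12
tool_pos: [441.3, -183.7, 3.4]
ee_rot: [-2.948, 1.085, 0.001]
ft_force: [0.4, -0.5, -0.9]
finger_gap: 52.3
grip_force: 0.0
```

Request:
move_arm:
  series:
    - [0,0,0,0,-0.2]
    - [0,0,0,0,-0.4]
    - [0,0,0,0,-0.5]
    - [0,0,0,0,-0.5]
    - [0,0,0,0,-0.5]

```text
clock: 6.53
tool_pos: [442.2, -184.1, 4.6]
ee_rot: [2.948, -1.085, 0.003]
ft_force: [-1.1, -0.9, 8.0]
finger_gap: 26.4
grip_force: 4.3
```

Request:
move_arm:
  series:
    - [0,0,0.1,0,0.1]
    - [0,0,0.1,0,0.1]
    - [0,0,0.1,0,0.1]
    - [0,0,0.1,0,0.1]
    - [0,0,0,0,0.1]
    - [0,0,-0.04,0,0.1]
    - [0,0,-0.08,0,0.1]
    - [0,0,-0.08,0,0.1]

```text
clock: 7.2
tool_pos: [441.3, -183.7, 0.1]
ee_rot: [-2.948, 1.085, 0.001]
ft_force: [0.3, -0.9, -0.4]
finger_gap: 52.3
grip_force: 0.0
```

Request:
move_arm:
  series:
    - [0,0,-0.04,0,0.1]
    - [0,0,-0.08,0,0.1]
    - [0,0,-0.08,0,0.1]

```text
clock: 7.45
tool_pos: [441.4, -183.8, -2.9]
ee_rot: [2.948, -1.085, -0.001]
ft_force: [-0.1, 0.3, 0.1]
finger_gap: 52.1
grip_force: 0.0
```

Request:
move_arm:
  series:
    - [0,0,0,0,-0.2]
    - [0,0,0,0,-0.3]
    - [0,0,0,0,-0.4]
    - [0,0,0,0,-0.4]
    - [0,0,0,0,-0.4]

```text
clock: 7.87
tool_pos: [441.5, -183.8, -2.6]
ee_rot: [2.948, -1.085, 0.0]
ft_force: [-0.7, -0.5, 0.3]
finger_gap: 33.3
grip_force: 30.0
```

Grip 30 N at a 33 mm gap, so the slab is held. From this, slab bottom z ≈ reported z + 2.7. Next I lift and line up before the slot.

Request:
move_arm:
  series:
    - [0,0,0.3,0,-0.4]
    - [0,0,0.7,0.0,-0.4]
    - [-0.2,-0.5,1.03,0.09,-0.4]
    - [-0.4,-1.0,1.03,0.18,-0.4]
    - [-0.65,-1.5,1.03,0.27,-0.4]
    - [-0.65,-1.83,1.03,0.35,-0.4]
    - [-0.65,-1.83,1.03,0.35,-0.4]
    - [-0.65,-1.83,1.03,0.35,-0.4]

```text
clock: 8.53
tool_pos: [415.3, -257.2, 38.5]
ee_rot: [3.091, -0.561, -0.0]
ft_force: [0.0, 0.5, -0.6]
finger_gap: 33.9
grip_force: 30.0
```

```bash
python3 - <<'E'
from h import *
w=snap('wrist','w6'); s=sense(); print(s['tool_pos'],s['finger_gap'],s['grip_force'],w['position'])
R=cv2.Rodrigues(s['ee_rot'])[0]; print(np.degrees(np.arctan2(R[1,1],R[0,1])))
b=cv2.resize(w['frame'][0:260,110:430],(800,650),interpolation=cv2.INTER_CUBIC)[:600]
cv2.imwrite('pics/w6b.png',b[:,:,::-1])
E
```

```text
[ 415.25202174 -256.5532679    38.4413134 ] 33.483647295229 29.98886078596115 [ 481.60581601 -282.72981164  212.70142628]
-110.527517060159
```

View pics/w6b.png

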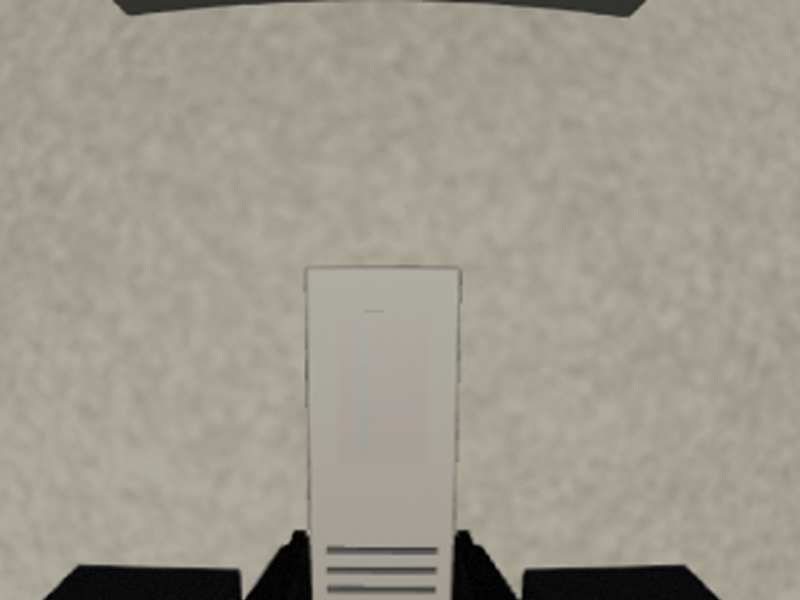

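The slab is square to the bay. Its front corners are at (306,268) and (461,268), and the bay's bottom front corners are at about (130,15) and (630,17).

```bash
python3 - <<'E'
from h import *
w=load('w6')
P=lambda u,v,z: onz(w,u/2.5+110,v/2.5,z,True)[:2]
a,b=P(130,15,0),P(630,17,0); f,g=P(306,268,49),P(461,268,49)
m=(a+b)/2; e=(a-b)/np.linalg.norm(a-b); n=np.array([e[1],-e[0]])
print(a,b,np.linalg.norm(a-b),m,'axis',np.degrees(np.arctan2(n[1],n[0])))
h=(f+g)/2; r=(f-g); print(f,g,np.linalg.norm(r),np.degrees(np.arctan2(-r[0],r[1])),'lat err slab vs slot',(h-m)@e,'gap',(m-h)@n)
p=P(383,600,49);q=np.array(sense()['tool_pos'][:2]); print(p,'front ahead of tool',(h-q)@n, (q-m)@e, (m-q)@n)
# left/right edges of slab axis
d=(P(306,268,49)+P(461,268,49))/2-(P(311,520,49)+P(454,520,49))/2; print(np.degrees(np.arctan2(d[1],d[0])), n,e)
E
```

```text
[ 587.93839903 -242.8617105 ] [ 534.81029706 -382.30223901] 149.21881990079817 [ 561.37434805 -312.58197476] axis -20.857292920105046
[ 490.44058103 -268.73779614] [ 478.56719461 -300.42471317] 33.838410365520915 -20.54144762816831 lat err slab vs slot -1.20324259506217 gap 81.80256835044916
[ 411.62928173 -257.15077823] front ahead of tool 74.69292783080886 0.3315308587959583 156.495496181258
-20.774695547198238 [ 0.93447012 -0.35604156] [0.35604156 0.93447012]
```

Request:
move_arm:
  series:
    - [0.4,-0.14,0,0,-0.4]
    - [0.8,-0.28,0,0,-0.4]
    - [1.2,-0.42,0,0,-0.4]
    - [1.5,-0.54,0,0,-0.4]
    - [1.69,-0.61,0,0,-0.4]
    - [1.69,-0.61,0,0,-0.4]

```text
clock: 9.08
tool_pos: [484.3, -280.9, 38.4]
ee_rot: [3.092, -0.555, 0.001]
ft_force: [-0.6, 0.8, -0.3]
finger_gap: 33.8
grip_force: 30.0
```

Request:
move_arm:
  series:
    - [0.12,-0.045,0,0,-0.4]
    - [0.23,-0.09,0,0,-0.4]
    - [0.35,-0.134,0,0,-0.4]
    - [0.47,-0.178,0,0,-0.4]
    - [0.47,-0.178,0,0,-0.4]

```text
clock: 9.5
tool_pos: [502.7, -289.0, 38.6]
ee_rot: [3.092, -0.555, 0.001]
ft_force: [-0.9, 0.4, -0.3]
finger_gap: 33.7
grip_force: 30.0
```

No contact force with the front about 11 mm inside, so it has entered. Continuing.

Request:
move_arm:
  series:
    - [0.23,-0.09,0,0,-0.4]
    - [0.47,-0.178,0,0,-0.4]
    - [0.7,-0.267,0,0,-0.4]
    - [0.87,-0.33,0,0,-0.4]
    - [0.94,-0.356,0,0,-0.4]
    - [0.94,-0.356,0,0,-0.4]

```text
clock: 10.0
tool_pos: [539.7, -302.9, 38.4]
ee_rot: [3.092, -0.555, -0.0]
ft_force: [0.5, 0.6, -0.2]
finger_gap: 33.5
grip_force: 30.0
```

Request:
move_arm:
  series:
    - [0.03,-0.01,0,0,-0.4]
    - [0.06,-0.02,0,0,-0.4]
    - [0.06,-0.02,0,0,-0.4]

```text
clock: 10.25
tool_pos: [541.7, -303.5, 38.6]
ee_rot: [3.092, -0.555, -0.0]
ft_force: [-0.2, 1.0, -0.3]
finger_gap: 33.6
grip_force: 30.0
```

Request:
move_arm:
  series:
    - [0.03,-0.01,0,0,-0.4]
    - [0.06,-0.02,0,0,-0.4]
    - [0.06,-0.02,0,0,-0.4]

```text
clock: 10.5
tool_pos: [542.5, -303.6, 38.1]
ee_rot: [-3.091, 0.555, 0.007]
ft_force: [-8.2, 1.9, 1.9]
finger_gap: 33.5
grip_force: 30.0
```

Request:
move_arm:
  series:
    - [0.03,-0.01,0,0,-0.4]
    - [0.06,-0.02,0,0,-0.4]
    - [0.06,-0.02,0,0,-0.4]

```text
clock: 10.75
tool_pos: [543.1, -303.6, 37.6]
ee_rot: [-3.089, 0.555, 0.014]
ft_force: [-15.7, 3.2, 3.2]
finger_gap: 33.0
grip_force: 30.0
```

Contact at the stop with a 16 N push, so it is home. Release and back away.

Request:
move_arm:
  series:
    - [-0.05,0.02,0,0,0.1]
    - [-0.05,0.02,0,0,0.1]
    - [-0.05,0.02,0,0,0.1]
    - [-0.05,0.02,0,0,0.1]
    - [-0.5,0.19,0,0,0.1]
    - [-1.0,0.38,0,0,0.1]
    - [-1.5,0.57,0.5,0,0.1]
    - [-1.8,0.69,1.3,0,0.1]

```text
clock: 11.42
tool_pos: [472.0, -276.0, 88.7]
ee_rot: [-3.09, 0.555, 0.009]
ft_force: [1.1, -0.2, 0.2]
finger_gap: 52.6
grip_force: 0.0
```

Request:
move_arm:
  series:
    - [0,0,1,0,-1]
    - [0,0,2,0,-1]
    - [0,0,2,0,-1]

```text
clock: 11.67
tool_pos: [477.0, -279.2, 177.8]
ee_rot: [3.087, -0.554, 0.016]
ft_force: [0.5, -0.3, 0.2]
finger_gap: 37.9
grip_force: 0.0
```

```bash
python3 - <<'E'
from h import *
w=snap('wrist','w7'); t=snap('top','t7'); s=sense(); print(s['tool_pos'],s['finger_gap'])
a=cv2.resize(w['frame'][0:250,110:430],(768,600),interpolation=cv2.INTER_CUBIC)
cv2.imwrite('pics/w7b.png',a[:,:,::-1])
E
```

```text
[ 475.2903171  -277.95667658  172.14047415] 29.727167674358
```

View pics/w7b.png

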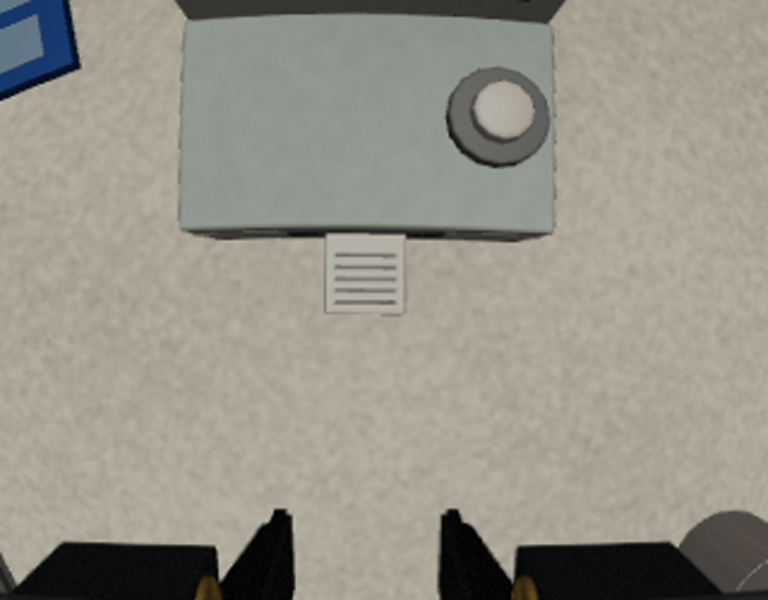

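The cassette is in and straight, with about 35 mm standing out (y 235 to 313). The button top is at (503,109).

```bash
python3 - <<'E'
from h import *
w=load('w7')
P=lambda u,v,z: onz(w,u/2.4+110,v/2.4,z,True)[:2]
print('btn',P(503,109,93),P(503,109,80)); print('slab end',P(365,313,49),P(365,235,49)); print(w['position'])
k=[P(187,20,72),P(550,20,72),P(553,228,72),P(181,228,72)]; print(k,np.linalg.norm(k[3]-k[2]))
E
```

```text
btn [ 584.67882299 -373.82779492] [ 586.82276568 -377.35802183]
slab end [ 527.93835627 -299.17933256] [ 559.08828098 -310.74976456]
[ 541.85404055 -303.31229072  352.6721337 ]
[array([ 670.01568215, -275.19970368]), array([ 619.36237937, -413.01523876]), array([ 536.33236282, -381.87022621]), array([ 587.5935776 , -243.50937798])] 147.5514705592373
```

Request:
move_arm:
  series:
    - [0.5,-0.45,0,0,-1]
    - [1.0,-0.9,0,0,-1]
    - [1.6,-1.4,0,0,-1]
    - [2.2,-1.9,0,0,-1]
    - [2.65,-2.36,0,0,-1]
    - [2.65,-2.36,0,0,-1]
    - [2.65,-2.36,0,0,-1]

```text
clock: 12.35
tool_pos: [580.5, -372.0, 167.7]
ee_rot: [-3.091, 0.555, 0.005]
ft_force: [-0.1, 0.2, -0.1]
finger_gap: 0.2
grip_force: 0.0
```

Request:
move_arm:
  series:
    - [0,0,-0.6,0,-1]
    - [0,0,-1.2,0,-1]
    - [0,0,-1.7,0,-1]
    - [0,0,-1.8,0,-1]
    - [0,0,-1.85,0,-1]
    - [0,0,-1.85,0,-1]

```text
clock: 12.85
tool_pos: [580.5, -371.7, 96.8]
ee_rot: [-3.092, 0.555, 0.0]
ft_force: [-0.5, -0.6, -0.2]
finger_gap: 0.3
grip_force: 0.0
```

Request:
move_arm:
  series:
    - [0,0,-0.05,0,-1]
    - [0,0,-0.1,0,-1]
    - [0,0,-0.15,0,-1]
    - [0,0,-0.15,0,-1]

```text
clock: 13.18
tool_pos: [580.6, -372.0, 90.7]
ee_rot: [3.092, -0.555, 0.0]
ft_force: [-0.3, -0.0, -0.2]
finger_gap: 0.5
grip_force: 0.0
```

Request:
move_arm:
  series:
    - [0,0,-0.05,0,-1]
    - [0,0,-0.1,0,-1]
    - [0,0,-0.15,0,-1]
    - [0,0,-0.15,0,-1]

```text
clock: 13.52
tool_pos: [580.8, -372.1, 84.8]
ee_rot: [3.092, -0.555, 0.001]
ft_force: [-0.4, 0.4, 3.3]
finger_gap: 0.5
grip_force: 1.9
```

Request:
move_arm:
  series:
    - [0,0,-0.05,0,-1]
    - [0,0,-0.1,0,-1]
    - [0,0,-0.1,0,-1]

```text
clock: 13.77
tool_pos: [581.0, -372.2, 84.1]
ee_rot: [3.091, -0.555, 0.003]
ft_force: [-8.4, 5.3, 28.1]
finger_gap: 0.6
grip_force: 14.1
```

The button has bottomed (28 N), so step 2 is done. Rise and go above pipette C's head.

Request:
move_arm:
  series:
    - [0,0,1,0,-1]
    - [0,0,2,0,-0.6]
    - [-0.3,0.6,2.5,0.05,-0.2]
    - [-0.7,1.5,2.5,0.15,0.05]
    - [-1.1,2.4,2.5,0.25,0.05]
    - [-1.5,3.3,2.5,0.35,0.05]
    - [-1.9,4.2,2.5,0.45,0.05]
    - [-2.2,5.1,2.5,0.45,0.05]

```text
clock: 14.43
tool_pos: [491.1, -166.4, 180.5]
ee_rot: [-3.138, -0.158, 0.001]
ft_force: [0.9, -0.2, -0.4]
finger_gap: 41.7
grip_force: 0.0
```

Request:
move_arm:
  series:
    - [-0.35,0.9,0,0,0.05]
    - [-0.65,1.65,0,0,0.05]
    - [-0.65,1.65,0,0,0.05]
    - [-0.65,1.65,0,0,0.05]

```text
clock: 14.77
tool_pos: [466.5, -100.9, 180.9]
ee_rot: [3.138, 0.152, 0.001]
ft_force: [-0.3, -0.3, 0.7]
finger_gap: 49.6
grip_force: 0.0
```

```bash
python3 - <<'E'
from h import *
w=snap('wrist','w8'); s=sense(); print(s['tool_pos'],s['finger_gap'])
R=cv2.Rodrigues(s['ee_rot'])[0]; print(np.degrees(np.arctan2(R[1,1],R[0,1])))
cv2.imwrite('pics/w8b.png',cv2.resize(w['frame'],(800,600),interpolation=cv2.INTER_CUBIC)[:,:,::-1])
c=load('t0')
for o,a in(((472.6,72.8),-173.5),((448,-21),175.8),((489.5,-99.7),-174.7)):
    d=np.array([np.cos(np.radians(a)),np.sin(np.radians(a))])
    print([ (proj(w,[*(np.array(o)+k*d),12],True)*1.5625).round() for k in(-160,0,45,72)])
E
```

```text
[ 467.04692831 -101.93444992  180.84950753] 49.50945322795443
-84.50641466179546
[array([188.,  49.]), array([194., 245.]), array([200., 299.]), array([204., 330.])]
[array([335.,  77.]), array([303., 285.]), array([297., 339.]), array([295., 369.])]
[array([411.,  30.]), array([410., 241.]), array([409., 299.]), array([409., 333.])]
```

View pics/w8b.png

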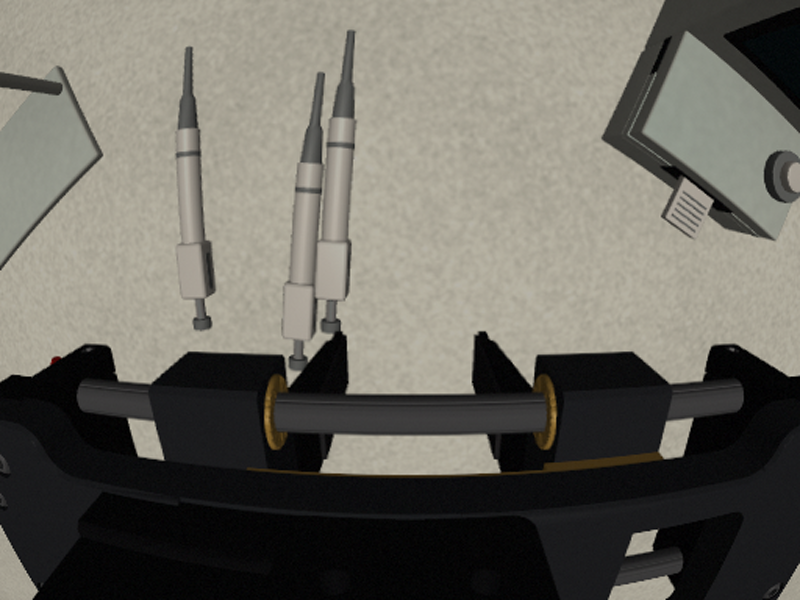

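Pipette C was knocked and now lies against B. C runs from plunger (331,327) through shoulder (335,241) to tip (351,32); B runs from plunger (298,367) through shoulder (303,284) to tip (321,74). A is unmoved, and the cassette is still home. I'll take A first, then pinch C's nozzle to draw it clear of B.

```bash
cat >> h.py <<'E'
def pip(w,tip,end,s=1.5625):
    P=lambda q: onz(w,q[0]/s,q[1]/s,12,True)[:2]
    A,B=P(end),P(tip); L=np.linalg.norm(A-B); d=(A-B)/L
    print('L',L.round(1),'origin',(A-72*d).round(1),'head+24',(A-48*d).round(1),'tip',B.round(1),'ang',np.degrees(np.arctan2(d[1],d[0])).round(1))
E
python3 - <<'E'
from h import *
w=load('w8')
pip(w,(188,49),(203,327)); pip(w,(321,74),(297,368)); pip(w,(351,32),(330,330))
E
```

```text
L 229.2 origin [475.5  73.4] head+24 [451.6  70.8] tip [631.7  90.7] ang -173.7
L 231.8 origin [449.6 -19.2] head+24 [425.6 -18.7] tip [609.4 -22.3] ang 178.9
L 230.2 origin [485.6 -43.1] head+24 [461.6 -43.4] tip [643.8 -41.1] ang -179.3
```

Request:
move_arm:
  series:
    - [-0.05,0.8,0,0,0.05]
    - [-0.1,1.7,0,0,0.05]
    - [-0.2,2.6,0,0,0.05]
    - [-0.3,3.5,0,0.01,0.05]
    - [-0.38,4.2,0,0.01,0.05]
    - [-0.38,4.3,0,0.01,0.05]
    - [-0.38,4.3,0,0.01,0.05]

```text
clock: 15.4
tool_pos: [452.1, 70.5, 180.4]
ee_rot: [3.137, 0.167, 0.0]
ft_force: [-0.1, -0.5, -0.0]
finger_gap: 49.7
grip_force: 0.0
```

```bash
python3 - <<'E'
from h import *
w=snap('wrist','w9'); s=sense(); print(s['tool_pos'],s['finger_gap'])
f=w['frame']; hsv=cv2.cvtColor(f,cv2.COLOR_RGB2HSV)
w8=load('w8')['frame']; h8=cv2.cvtColor(w8,cv2.COLOR_RGB2HSV)
for n,(u,v) in dict(head=(195,270),shaft=(190,205),bench=(250,200),noz=(187,80),bench2=(450,150),headB=(298,315)).items():
    print(n,w8[int(v/1.5625),int(u/1.5625)],h8[int(v/1.5625),int(u/1.5625)])
o,d=np.array([475.5,73.4]),np.array([np.cos(np.radians(-173.7)),np.sin(np.radians(-173.7))])
print([ (proj(w,[*(o+k*d),12],True)).round() for k in(-160,0,45,72)])
E
```

```text
[452.20217183  69.60728549 180.40549724] 49.85834771313111
head [168 161 151] [ 18  26 168]
shaft [173 167 156] [ 19  25 173]
bench [179 176 161] [ 25  26 179]
noz [88 89 86] [40  9 89]
bench2 [172 166 152] [ 21  30 172]
headB [172 165 154] [ 18  27 172]
[array([260.,  18.]), array([261., 154.]), array([261., 191.]), array([261., 213.])]
```

```bash
cat >> h.py <<'E'
def dark(w,ymax=225,thr=118,lo=25):
    g=cv2.cvtColor(w['frame'],cv2.COLOR_RGB2HSV)[:,:,2]
    m=((g<thr)&(g>lo)).astype(np.uint8); m[ymax:]=0
    n,l,s,c=cv2.connectedComponentsWithStats(m)
    for i in range(1,n):
        if 12<s[i,4]<1500:
            ys,xs=np.where(l==i); t=ys.argmin(); b=ys.argmax()
            print(s[i],'top',(xs[ys==ys.min()].mean().round(1),ys.min()),'bot',(xs[ys==ys.max()].mean().round(1),ys.max()))
E
python3 - <<'E'
from h import *
dark(load('w9'))
E
```

```text
[427   0  53  26 604] top (np.float64(449.7), np.int64(0)) bot (np.float64(473.0), np.int64(25))
[253  19  15  57 504] top (np.float64(259.0), np.int64(19)) bot (np.float64(260.0), np.int64(75))
[342  28  32 165 899] top (np.float64(369.0), np.int64(28)) bot (np.float64(346.5), np.int64(192))
[ 487   37   25   95 1191] top (np.float64(511.0), np.int64(37)) bot (np.float64(511.0), np.int64(131))
[319  51  37 167 878] top (np.float64(351.5), np.int64(51)) bot (np.float64(322.0), np.int64(217))
[251  77  19  80 177] top (np.float64(252.0), np.int64(77)) bot (np.float64(251.0), np.int64(156))
[255 193  14  22 200] top (np.float64(262.0), np.int64(193)) bot (np.float64(261.5), np.int64(214))
[344 194  13  22 178] top (np.float64(351.0), np.int64(194)) bot (np.float64(352.0), np.int64(215))
[204 212  18  13  30] top (np.float64(216.0), np.int64(212)) bot (np.float64(204.0), np.int64(224))
[303 212   9  13  21] top (np.float64(308.0), np.int64(212)) bot (np.float64(303.0), np.int64(224))
[ 47 220  24   5  24] top (np.float64(59.5), np.int64(220)) bot (np.float64(47.0), np.int64(224))
[325 220   8   5  32] top (np.float64(329.0), np.int64(220)) bot (np.float64(327.5), np.int64(224))
[455 220  18   3  18] top (np.float64(465.0), np.int64(220)) bot (np.float64(455.0), np.int64(222))
[466 222   7   3  13] top (np.float64(468.0), np.int64(222)) bot (np.float64(469.4), np.int64(224))
```

Prediction and detected pixels agree. Descend and grip.

Request:
move_arm:
  series:
    - [0,0,-1,0,0.05]
    - [0,0,-2,0,0.05]
    - [0,0,-3,0,0.05]
    - [0,0,-3.8,0,0.05]
    - [0,0,-4.3,0,0.05]
    - [0,0,-4.5,0,0.05]
    - [0,0,-4.5,0,0.05]
    - [0,0,-4.5,0,-0.2]

```text
clock: 16.12
tool_pos: [452.0, 69.2, 0.9]
ee_rot: [3.137, 0.162, -0.0]
ft_force: [0.3, 0.2, -0.7]
finger_gap: 46.7
grip_force: 0.0
```

Request:
move_arm:
  series:
    - [0,0,0,0,-0.4]
    - [0,0,0,0,-0.6]
    - [0,0,0,0,-0.6]
    - [0,0,0,0,-0.6]
    - [0,0,0,0,-0.6]

```text
clock: 16.53
tool_pos: [451.9, 70.1, 1.4]
ee_rot: [3.137, 0.165, 0.003]
ft_force: [-0.8, -1.2, 8.1]
finger_gap: 23.9
grip_force: 29.8
```

Request:
move_arm:
  series:
    - [0,0,0.4,0,-0.6]
    - [0,0,1.2,0,-0.6]
    - [0,0,2.1,0,-0.6]
    - [0,0,3,0,-0.6]
    - [0,0,4,0,-0.6]
    - [0,0,5,0,-0.6]
    - [0,0,6,0,-0.6]
    - [0,0,6,0,-0.6]

```text
clock: 17.2
tool_pos: [453.5, 70.2, 247.4]
ee_rot: [3.137, 0.165, 0.017]
ft_force: [-0.9, -0.3, -2.0]
finger_gap: 23.8
grip_force: 30.0
```

Request:
move_arm:
  series:
    - [0,0,0,0,-0.52]
    - [0,0,0,0,-0.52]
    - [0,0,0,0,-0.52]

```text
clock: 17.45
tool_pos: [450.7, 70.0, 239.1]
ee_rot: [3.137, 0.165, -0.004]
ft_force: [-0.1, 0.8, -1.4]
finger_gap: 23.7
grip_force: 30.0
```

Request:
move_arm:
  series:
    - [0,0,0,0,-0.508]
    - [0,0,0,0,-0.508]

```text
clock: 17.62
tool_pos: [451.1, 70.0, 239.4]
ee_rot: [-3.137, -0.164, 0.004]
ft_force: [-0.6, 0.4, -1.2]
finger_gap: 23.9
grip_force: 30.0
```

Request:
move_arm:
  series:
    - [0,0,0,0,-0.504]
    - [0,0,0,0,-0.504]

```text
clock: 17.78
tool_pos: [451.4, 70.0, 240.0]
ee_rot: [3.137, 0.164, -0.002]
ft_force: [-0.1, -0.7, -1.7]
finger_gap: 24.1
grip_force: 23.4
```

Request:
move_arm:
  series:
    - [0,0,0,0,-0.5]
    - [0,0,0,0,-0.5]

```text
clock: 17.95
tool_pos: [451.5, 70.0, 240.4]
ee_rot: [3.137, 0.165, -0.0]
ft_force: [0.4, 0.1, -2.0]
finger_gap: 23.9
grip_force: 13.0
```

Request:
move_arm:
  series:
    - [0,0,0,0,-0.498]
    - [0,0,0,0,-0.498]

```text
clock: 18.12
tool_pos: [451.5, 70.0, 240.6]
ee_rot: [3.137, 0.164, 0.0]
ft_force: [0.3, 0.3, -1.8]
finger_gap: 23.5
grip_force: 7.4
```

Request:
move_arm:
  series:
    - [0,0,0,0,-0.497]
    - [0,0,0,0,-0.497]
    - [0,0,0,0,-0.497]
    - [0,0,0,0,-0.497]
    - [0,0,0,0,-0.497]
    - [0,0,0,0,-0.497]

```text
clock: 18.62
tool_pos: [451.5, 70.0, 240.6]
ee_rot: [3.137, 0.164, 0.0]
ft_force: [-0.6, -0.8, -1.2]
finger_gap: 24.2
grip_force: 4.6
```

```bash
python3 - <<'E'
from h import *
w=snap('wrist','w10'); t=snap('scene','s10'); s=sense(); print(s['tool_pos'],s['grip_force'],s['torque'])
p=proj(t,s['tool_pos']).astype(int); print(p)
a=cv2.resize(t['frame'][max(0,p[1]-40):p[1]+110,p[0]-60:p[0]+60],(400,500),interpolation=cv2.INTER_CUBIC)
b=cv2.resize(w['frame'][0:250,160:360],(400,500),interpolation=cv2.INTER_CUBIC)
cv2.imwrite('pics/s10b.png',np.hstack([a,b])[:,:,::-1])
dark(w)
E
```

```text
[451.53455612  70.01081555 240.6197271 ] 4.616744443774223 [0.01652982 0.04006002 0.03342485]
[288 164]
[315   0  26   6  92] top (np.float64(327.5), np.int64(0)) bot (np.float64(320.0), np.int64(5))
[392   0  66  32 852] top (np.float64(428.7), np.int64(0)) bot (np.float64(451.0), np.int64(31))
[332  38  26 143 638] top (np.float64(353.5), np.int64(38)) bot (np.float64(334.5), np.int64(180))
[312  59  30 143 625] top (np.float64(339.0), np.int64(59)) bot (np.float64(313.0), np.int64(201))
[501 133   8   9  15] top (np.float64(501.0), np.int64(133)) bot (np.float64(508.0), np.int64(141))
[508 142   4   9  22] top (np.float64(510.5), np.int64(142)) bot (np.float64(511.0), np.int64(150))
[  0 152   7   9  36] top (np.float64(0.0), np.int64(152)) bot (np.float64(1.5), np.int64(160))
[245 181  36  44 856] top (np.float64(262.0), np.int64(181)) bot (np.float64(262.5), np.int64(224))
[333 182  11  19 138] top (np.float64(340.5), np.int64(182)) bot (np.float64(339.5), np.int64(200))
[312 204  11  18 130] top (np.float64(318.0), np.int64(204)) bot (np.float64(318.0), np.int64(221))
[235 212   8  13  21] top (np.float64(237.5), np.int64(212)) bot (np.float64(242.0), np.int64(224))
[282 212   9  13  24] top (np.float64(287.0), np.int64(212)) bot (np.float64(282.0), np.int64(224))
[138 219  10   6  37] top (np.float64(141.0), np.int64(219)) bot (np.float64(144.5), np.int64(224))
[ 47 220  24   5  24] top (np.float64(59.5), np.int64(220)) bot (np.float64(47.0), np.int64(224))
[460 220  13   2  13] top (np.float64(465.5), np.int64(220)) bot (np.float64(472.0), np.int64(221))
[466 222   7   3  13] top (np.float64(468.0), np.int64(222)) bot (np.float64(469.4), np.int64(224))
```

View pics/s10b.png

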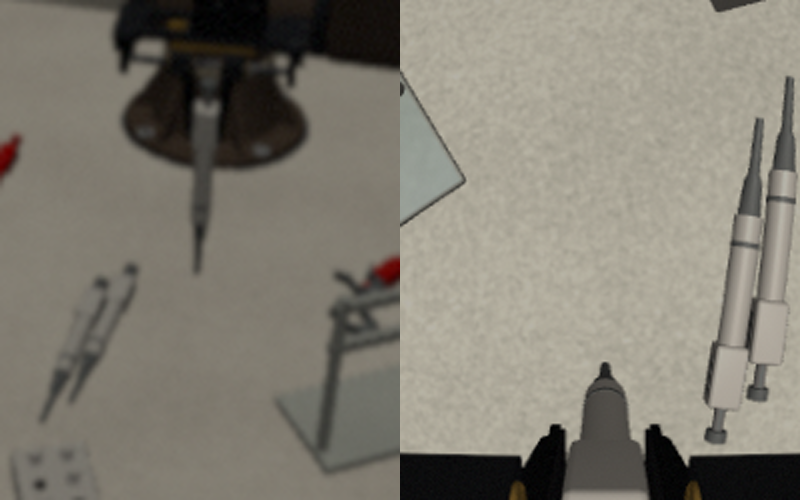

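It hangs nozzle down with its tip at wrist px (262,181). I'll tighten, then stage in front of the stand with the camera facing the clips.

Request:
move_arm:
  series:
    - [0,0,0,0,-0.6]
    - [0,0,0,0,-0.6]
    - [0,0.5,0,0.1,-0.6]
    - [-0.1,1.1,0,0.2,-0.6]
    - [-0.2,1.8,0,0.3,-0.6]
    - [-0.3,2.5,0,0.4,-0.6]
    - [-0.4,3.3,0,0.5,-0.6]
    - [-0.4,4.0,0,0.53,-0.6]

```text
clock: 19.38
tool_pos: [434.7, 231.6, 240.7]
ee_rot: [-2.982, -0.989, -0.0]
ft_force: [0.1, -0.2, -0.9]
finger_gap: 23.7
grip_force: 30.0
```

Request:
move_arm:
  series:
    - [0,0.35,0,0,-0.6]
    - [0,0.4,0,0,-0.6]
    - [0,0.4,0,0,-0.6]

```text
clock: 19.63
tool_pos: [435.2, 246.5, 240.3]
ee_rot: [2.984, 0.982, -0.001]
ft_force: [-0.3, -0.4, -2.6]
finger_gap: 23.6
grip_force: 30.0
```

```bash
python3 - <<'E'
from h import *
w=snap('wrist','w11'); s=sense(); print(s['tool_pos'],s['grip_force'],w['position'])
R=cv2.Rodrigues(s['ee_rot'])[0]; print(np.degrees(np.arctan2(R[1,1],R[0,1])))
w10=load('w10'); print('w10 tip at z70',onz(w10,262,181,70,True),'base corner',onz(w10,192,90,12,True))
cv2.imwrite('pics/w11b.png',cv2.resize(w['frame'],(800,600),interpolation=cv2.INTER_CUBIC)[:,:,::-1])
E
```

```text
[435.31593147 245.81261711 240.38200268] 29.99969244003296 [492.33046009 287.53393215 414.51414811]
-53.60394831123226
w10 tip at z70 [442.12430985  68.33894614  70.        ] base corner [545.58831902 174.79878595  12.        ]
```

View pics/w11b.png

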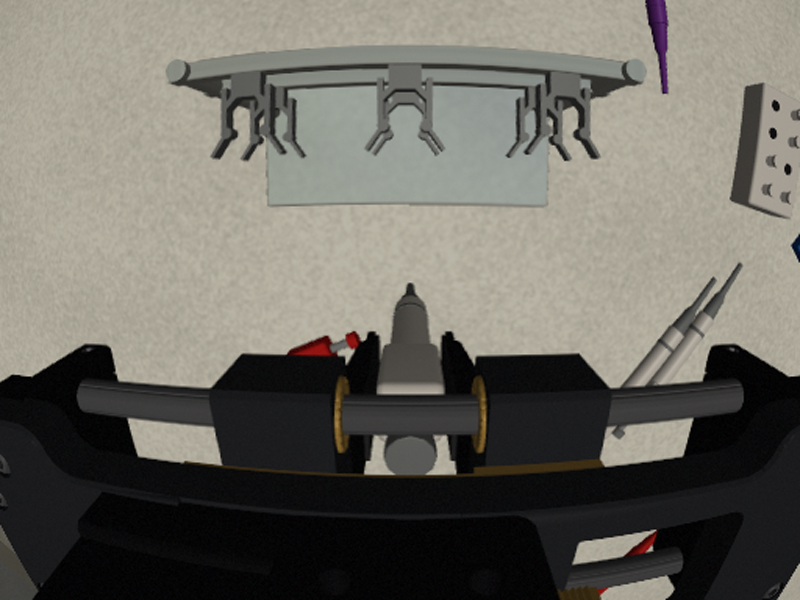

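The stand is square in view: base front corners (268,206) and (547,206), post tops (178,71) and (634,70), middle upper-clip mouth tips (368,153) and (442,152), pipette tip (410,290).

```bash
python3 - <<'E'
from h import *
w=load('w11')
P=lambda u,v,z: onz(w,u/1.5625,v/1.5625,z,True)[:2]
a,b=P(268,206,12),P(547,206,12); c,d=P(178,71,195),P(634,70,195); e,f=P(368,153,188),P(442,152,188)
l,r=P(213,157,188),P(598,157,188)
for n,p,q in(('base',a,b),('posts',c,d),('lips',e,f),('outer',l,r)):
    v=p-q; x=np.array([v[1],-v[0]])/np.linalg.norm(v); print(n,p,q,np.linalg.norm(v).round(1),'mid',(p+q)/2,'xang',np.degrees(np.arctan2(x[1],x[0])).round(2))
x=np.array([np.cos(np.radians(36.5)),np.sin(np.radians(36.5))])
print('origin from base',(a+b)/2+55*x,'from posts',(c+d)/2-30*x,'clip2 from lips',(e+f)/2+20*x)
print('nozzle tip',P(410,286,70))
dark(w,ymax=200)
E
```

```text
base [398.81060648 375.11310849] [545.96463949 175.44448282] 248.0 mid [472.38762299 275.27879566] xang 36.39
posts [470.99472392 418.21722987] [608.27547873 231.98967903] 231.4 mid [539.63510132 325.10345445] xang 36.4
lips [489.74990044 310.54590198] [511.25101783 282.11233016] 35.6 mid [500.50045914 296.32911607] xang 37.1
outer [443.72498385 376.45394277] [559.88729968 218.41313345] 196.1 mid [501.80614177 297.43353811] xang 36.32
origin from base [516.59975032 307.99404893] from posts [515.5193955  307.25877084] clip2 from lips [516.57759635 308.22557181]
nozzle tip [425.85229849 238.09935755]
[413   0  15  60 488] top (np.float64(419.0), np.int64(0)) bot (np.float64(425.5), np.int64(59))
[467  53  37  87 996] top (np.float64(487.0), np.int64(53)) bot (np.float64(502.0), np.int64(139))
[506  70   6   7  32] top (np.float64(510.5), np.int64(70)) bot (np.float64(509.0), np.int64(76))
[505  87   6   8  32] top (np.float64(509.0), np.int64(87)) bot (np.float64(510.0), np.int64(94))
[490  99   7   8  36] top (np.float64(495.0), np.int64(99)) bot (np.float64(495.0), np.int64(106))
[488 118   6   8  35] top (np.float64(491.0), np.int64(118)) bot (np.float64(493.0), np.int64(125))
[499 123   7   8  36] top (np.float64(502.5), np.int64(123)) bot (np.float64(505.0), np.int64(130))
[178 131  14   1  14] top (np.float64(184.5), np.int64(131)) bot (np.float64(184.5), np.int64(131))
[506 150   6  18  59] top (np.float64(511.0), np.int64(150)) bot (np.float64(511.0), np.int64(167))
[448 168  27  32 201] top (np.float64(473.0), np.int64(168)) bot (np.float64(453.0), np.int64(199))
[437 177  21  23 117] top (np.float64(456.0), np.int64(177)) bot (np.float64(441.0), np.int64(199))
[253 181  20  19 221] top (np.float64(262.0), np.int64(181)) bot (np.float64(262.5), np.int64(199))
```

Request:
move_arm:
  series:
    - [0,0,0,0.12,-0.6]
    - [0,0,0,0.24,-0.6]
    - [0,0,0,0.36,-0.6]
    - [0,0,-0.2,0.48,-0.6]
    - [0,0,-0.4,0.6,-0.6]
    - [0,0,-0.6,0.72,-0.6]
    - [0,0,-0.75,0.84,-0.6]
    - [0,0,-0.75,0.96,-0.6]

```text
clock: 20.35
tool_pos: [435.2, 244.6, 209.6]
ee_rot: [-2.19, -2.252, 0.003]
ft_force: [-0.7, 0.6, -1.9]
finger_gap: 23.9
grip_force: 30.0
```

Request:
move_arm:
  series:
    - [0,0,0,0.12,-0.6]
    - [0,0,0,0.24,-0.6]
    - [0,0,0,0.36,-0.6]
    - [0,0,0,0.48,-0.6]
    - [0,0,0,0.6,-0.6]
    - [0,0,0,0.61,-0.6]
    - [0,0,0,0.61,-0.6]

```text
clock: 20.93
tool_pos: [435.6, 245.1, 210.6]
ee_rot: [1.424, 2.8, -0.0]
ft_force: [-0.3, 0.4, -2.6]
finger_gap: 23.4
grip_force: 30.0
```

```bash
python3 - <<'E'
from h import *
w=snap('wrist','w12'); s=sense(); print(s['tool_pos'],s['grip_force'],w['position'])
R=cv2.Rodrigues(s['ee_rot'])[0]; print(np.degrees(np.arctan2(R[1,1],R[0,1])))
dark(w,ymax=200)
print('tip',onz(w,262,181,40,True))
E
```

```text
[435.60641675 245.30642695 210.65347896] 29.999480545520782 [394.63341173 301.15044627 384.83640054]
36.03664298631446
[149   0  55 125 438] top (np.float64(149.0), np.int64(0)) bot (np.float64(198.0), np.int64(124))
[150  25   7  16  20] top (np.float64(150.0), np.int64(25)) bot (np.float64(156.0), np.int64(40))
[158  47   7  13  14] top (np.float64(158.5), np.int64(47)) bot (np.float64(164.0), np.int64(59))
[164  61   6  11  14] top (np.float64(164.5), np.int64(61)) bot (np.float64(169.0), np.int64(71))
[299  68   3 119 132] top (np.float64(301.0), np.int64(68)) bot (np.float64(299.0), np.int64(186))
[205 123   4   7  17] top (np.float64(205.5), np.int64(123)) bot (np.float64(205.5), np.int64(129))
[253 181  20  19 218] top (np.float64(262.0), np.int64(181)) bot (np.float64(262.5), np.int64(199))
[298 188   2  12  13] top (np.float64(299.0), np.int64(188)) bot (np.float64(298.0), np.int64(199))
[365 197   6   3  13] top (np.float64(367.5), np.int64(197)) bot (np.float64(367.5), np.int64(199))
tip [441.63425074 236.13940978  40.        ]
```

Request:
move_arm:
  series:
    - [0.3,0.3,0,0,-0.6]
    - [0.7,0.62,0,0,-0.6]
    - [1.1,0.95,0,0,-0.6]
    - [1.4,1.19,0,0,-0.6]
    - [1.49,1.27,0,0,-0.6]
    - [1.49,1.27,0,0,-0.6]

```text
clock: 21.48
tool_pos: [495.3, 296.9, 210.0]
ee_rot: [-1.421, -2.801, 0.001]
ft_force: [-0.8, -0.3, -1.3]
finger_gap: 24.0
grip_force: 30.0
```

Request:
move_arm:
  series:
    - [0.06,0.045,0,0,-0.6]
    - [0.12,0.09,0,0,-0.6]
    - [0.18,0.13,0,0,-0.6]
    - [0.18,0.13,0,0,-0.6]

```text
clock: 21.82
tool_pos: [500.5, 301.1, 210.1]
ee_rot: [-1.418, -2.8, 0.006]
ft_force: [-7.1, -2.7, -0.6]
finger_gap: 23.8
grip_force: 30.0
```

Request:
move_arm:
  series:
    - [0.06,0.045,0,0,-0.6]
    - [0.12,0.09,0,0,-0.6]
    - [0.18,0.13,0,0,-0.6]
    - [0.18,0.13,0,0,-0.6]

```text
clock: 22.15
tool_pos: [508.2, 307.4, 210.2]
ee_rot: [-1.418, -2.8, 0.002]
ft_force: [-4.8, 3.0, -2.3]
finger_gap: 23.8
grip_force: 30.0
```

Request:
move_arm:
  series:
    - [0.06,0.045,0,0,-0.6]
    - [0.12,0.09,0,0,-0.6]
    - [0.12,0.09,0,0,-0.6]

```text
clock: 22.4
tool_pos: [514.0, 311.8, 210.7]
ee_rot: [-1.419, -2.802, -0.003]
ft_force: [-1.0, 6.2, -2.0]
finger_gap: 23.9
grip_force: 30.0
```

It snapped in: the push force peaked and then reversed. Slacken first so it can settle.

Request:
move_arm:
  series:
    - [0,0,0,0,-0.498]
    - [0,0,0,0,-0.498]
    - [0,0,0,0,-0.496]
    - [0,0,0,0,-0.496]

```text
clock: 22.73
tool_pos: [514.4, 311.0, 211.0]
ee_rot: [1.418, 2.802, 0.002]
ft_force: [-0.7, 3.2, -0.4]
finger_gap: 24.0
grip_force: 3.7
```

Request:
move_arm:
  series:
    - [0,0,0,0,-0.4]
    - [0,0,0,0,-0.3]
    - [0,0,0,0,-0.1]
    - [0,0,0,0,0.05]
    - [0,0,0,0,0.05]

```text
clock: 23.15
tool_pos: [514.3, 310.6, 210.6]
ee_rot: [1.419, 2.803, -0.0]
ft_force: [-0.3, -0.1, -0.0]
finger_gap: 47.1
grip_force: 0.0
```

```bash
python3 - <<'E'
from h import *
w=snap('wrist','w13'); s=sense(); print(s['tool_pos'],s['finger_gap'],s['ft_force'])
E
```

```text
[514.26425316 310.67033717 210.5384954 ] 48.50260237611194 [0.31145904 0.57454128 0.54341172]
```

Request:
move_arm:
  series:
    - [0,0,0.5,0,0.05]
    - [0,0,1.3,0,0.05]
    - [0,0,2.1,0,0.05]
    - [0,0,2.8,0,0.05]
    - [-0.5,-0.4,2.8,0.1,0.05]
    - [-1.1,-0.8,2.8,0.2,0.05]
    - [-1.7,-1.2,2.8,0.3,0.05]
    - [-1.7,-2.0,2.8,0.4,0.05]

```text
clock: 23.87
tool_pos: [443.0, 231.4, 322.9]
ee_rot: [-0.822, -3.032, -0.001]
ft_force: [1.1, 0.3, -0.2]
finger_gap: 49.9
grip_force: 0.0
```

```bash
python3 - <<'E'
from h import *
t=snap('top','t14'); c=snap('scene','s14'); s=sense(); print(s['tool_pos'],s['joint_pos'])
u,v=proj(t,[516,308,200]).astype(int); x,y=proj(c,[516,308,150]).astype(int); print(u,v,x,y)
a=cv2.resize(t['frame'][max(0,v-40):v+40,u-50:u+50],(400,320),interpolation=cv2.INTER_CUBIC)
b=cv2.resize(c['frame'][y-50:y+50,x-62:x+62],(400,320),interpolation=cv2.INTER_CUBIC)
cv2.imwrite('pics/t14b.png',np.hstack([a,b])[:,:,::-1])
# analytic: predicted scene pixels for a seated pipette (plunger top, shoulder, nozzle tip)
print([proj(c,[516.4,308,z]).round(1) for z in(267,240,195,105,35)])
g=cv2.cvtColor(c['frame'],cv2.COLOR_RGB2GRAY)
for z in (262,250,235,220,200,160,120,90,60,40):
    q=proj(c,[516.4,308,z]).round().astype(int); print(z,q,g[q[1],q[0]-9:q[0]+10])
E
```

```text
[445.38430291 228.42939917 323.24001117] [ 3.42256112e-01  2.06589366e-01  1.68957128e+00 -7.52294753e-04
  1.24474191e+00 -6.95419105e-01]
141 196 356 210
[array([362.6, 179.8]), array([361.1, 187.3]), array([358.8, 199.4]), array([354.4, 222.1]), array([351.3, 238.5])]
262 [362 181] [124 123 123 122 122 123 122 118 109 103 103 107 112 119 124 124 124 123
 124]
250 [362 185] [123 125 123 123 124 123 118 101  71  46  47  63  89 113 124 125 125 126
 126]
235 [361 189] [121 121 123 119 115 108 113 115 105  77  65  84 107 119 120 113 101  87
  85]
220 [360 193] [122 122 122 119 108  85  65  62  71  83  90  87  81  74  75  88 103 116
 122]
200 [359 198] [112  99  82  65  55  54  56  58  60  63  66  61  48  46  61  83 106 118
 119]
160 [357 208] [ 79  96 109 115 117 115 107  96  88  89  87  89  90  84  81  81  80  74
  68]
120 [355 218] [127 127 125 125 125 121 111  90  66  54  58  67  76  82  84  89  91  91
  93]
90 [354 226] [ 88  97 103 106 112 117 114  90  63  54  59  65  85 108 121 126 126 125
 124]
60 [352 233] [120 118 117 118 116 114 114 113 104  81  56  66  93 106 111 111 110 111
 111]
40 [351 237] [110 112 111 111 111 111 111 111 108  94  65  64  89 106 111 110 110 110
 111]
```

The scene pixels follow the predicted upright line from the plunger (z≈262) to the nozzle tip (z≈40), so it is seated in clip2. Next, C's nozzle.

Request:
move_arm:
  series:
    - [0.4,-0.7,0,0.1,0]
    - [0.9,-1.5,0,0.2,-0.2]
    - [1.4,-2.3,0,0.3,-0.3]
    - [2.0,-3.1,-0.4,0.4,-0.3]
    - [2.6,-3.8,-0.9,0.5,-0.3]
    - [3.2,-4.5,-1.4,0.55,-0.3]
    - [3.7,-5.2,-1.9,0.55,-0.3]
    - [4.2,-5.9,-2.4,0.55,-0.3]

```text
clock: 24.63
tool_pos: [615.5, -6.7, 225.3]
ee_rot: [-0.019, 3.141, 0.0]
ft_force: [-0.8, 0.3, 1.2]
finger_gap: 33.1
grip_force: 0.0
```

Request:
move_arm:
  series:
    - [0.4,-0.5,-0.6,0,-0.3]
    - [0.6,-0.83,-1.3,0,-0.3]
    - [0.6,-0.83,-1.5,0,-0.3]
    - [0.6,-0.83,-1.5,0,-0.3]

```text
clock: 24.97
tool_pos: [637.5, -38.5, 163.8]
ee_rot: [0.017, -3.137, -0.002]
ft_force: [0.2, -0.1, 0.8]
finger_gap: 33.1
grip_force: 0.0
```

```bash
python3 - <<'E'
from h import *
w=snap('wrist','w15'); t=snap('top','t15'); s=sense(); print(s['tool_pos'],s['finger_gap'])
R=cv2.Rodrigues(s['ee_rot'])[0]; print(np.degrees(np.arctan2(R[1,1],R[0,1])),w['position'])
for o,a in(((449.6,-19.2),178.9),((485.6,-43.1),-179.3)):
    d=np.array([np.cos(np.radians(a)),np.sin(np.radians(a))])
    print([ (proj(w,[*(np.array(o)+k*d),12],True)).round() for k in(-160,-130,-95)],[ (proj(t,[*(np.array(o)+k*d),12])).round() for k in(-160,0,72)])
E
```

```text
[638.29842679 -37.53221544 167.34132769] 33.21230929569506
90.75036869782666 [568.39979798 -40.26051868 338.34448555]
[array([278., 152.]), array([279., 125.]), array([280.,  93.])] [array([260., 170.]), array([260., 220.]), array([261., 242.])]
[array([260., 184.]), array([260., 157.]), array([260., 126.])] [array([265., 159.]), array([267., 208.]), array([268., 231.])]
```

```bash
python3 - <<'E'
from h import *
w=load('w15'); g=cv2.cvtColor(w['frame'],cv2.COLOR_RGB2HSV)[:,:,2]
for v in range(95,200,8): print(v,np.where((g[v,230:310]<118))[0]+230)
print(onz(w,260,184,12,True))
E
```

```text
95 [252 269 273 274 275 276 277 278 279 280 281 282 283 284 285 286 287]
103 [252 253 254 255 256 257 258 259 260 261 262 263 264 265 266 267 268 269
 270 274 275 276 277 278 279 280 281 282 283 284 285 286 287]
111 [252 269 275 276 277 278 279 280 281 282 283 284 285 286]
119 [252 269 277 278 279 280 281 282 283]
127 [254 255 256 257 258 259 260 261 262 263 264 265 266 267 268 277 278 279
 280 281 282 283]
135 [255 256 257 258 259 260 261 262 263 264 265 266 267 277 278 279 280 281
 282]
143 [255 256 257 258 259 260 261 262 263 264 265 266 277 278 279 280 281]
151 [258 259 260 261 262 263 264 277 278 279 280 281]
159 [258 259 260 261 262 263 264]
167 [259 260 261 262 263 264]
175 [259 260 261 262 263 264]
183 [259 260 261 262 263 264]
191 []
199 []
[646.06322247 -41.60482691  12.        ]
```

Request:
move_arm:
  series:
    - [0,-0.05,-1,0,-0.3]
    - [0,-0.05,-2,0,-0.3]
    - [0,-0.05,-3,0,-0.3]
    - [0,-0.05,-3.7,0,-0.3]
    - [0,-0.05,-4.05,0,-0.3]
    - [0,-0.05,-4.05,0,-0.3]
    - [0,-0.05,-4.05,0,-0.7]
    - [0,-0.05,-4.05,0,-0.95]

```text
clock: 25.73
tool_pos: [639.5, -39.9, 7.1]
ee_rot: [-0.022, 3.138, -0.001]
ft_force: [0.1, 0.2, -0.2]
finger_gap: 25.2
grip_force: 0.0
```

Request:
move_arm:
  series:
    - [0,0,0,0,-0.95]
    - [0,0,0,0,-0.95]
    - [0,0,0,0,-0.95]
    - [0,0,0,0,-0.95]

```text
clock: 26.07
tool_pos: [638.9, -40.5, 5.5]
ee_rot: [-0.02, 3.14, -0.0]
ft_force: [1.7, 0.5, 0.9]
finger_gap: 6.6
grip_force: 29.0
```

Request:
move_arm:
  series:
    - [0,-0.2,0,0,-0.95]
    - [0,-0.4,0,0,-0.95]
    - [0,-0.6,0,0,-0.95]
    - [0,-0.8,0,0,-0.95]
    - [0,-1.0,0,0,-0.95]
    - [0,-1.2,0,0,-0.95]
    - [0,-1.4,0,0,-0.95]
    - [0,-1.5,0,0,-0.95]

```text
clock: 26.73
tool_pos: [638.2, -101.7, 4.5]
ee_rot: [0.02, -3.142, 0.0]
ft_force: [0.2, 1.6, 1.3]
finger_gap: 6.4
grip_force: 27.6
```

Request:
move_arm:
  series:
    - [0,0,0,0,-0.7]
    - [0,0,0,0,-0.3]
    - [0,0,0,0,0.05]
    - [0,0,0.5,0,0.05]
    - [-0.3,0,1.3,0,0.05]
    - [-0.8,0,2.2,0,0.05]
    - [-1.5,0.3,3.1,0,0.05]
    - [-2.3,0.6,4.0,0,0.05]

```text
clock: 27.4
tool_pos: [554.0, -79.3, 156.0]
ee_rot: [-0.021, 3.141, -0.0]
ft_force: [0.8, 0.4, 0.5]
finger_gap: 49.1
grip_force: 0.0
```

Request:
move_arm:
  series:
    - [-0.7,0.4,0.6,0,0.05]
    - [-1.4,0.8,0.8,0,0.05]
    - [-2.1,1.1,0.8,0,0.05]
    - [-2.6,1.3,0.8,0,0.05]
    - [-2.6,1.3,0.8,0,0.05]

```text
clock: 27.82
tool_pos: [447.4, -26.0, 187.2]
ee_rot: [0.023, -3.14, -0.0]
ft_force: [0.8, -0.3, 0.3]
finger_gap: 49.5
grip_force: 0.0
```

```bash
python3 - <<'E'
from h import *
w=snap('wrist','w16'); t=snap('top','t16'); s=sense(); print(s['tool_pos'],s['finger_gap'],w['position'],np.degrees(s['joint_pos']))
g=cv2.cvtColor(t['frame'],cv2.COLOR_RGB2HSV)[:,:,2]
m=((g<105)&(g>20)).astype(np.uint8); m[:150]=0; m[260:]=0; m[:,:205]=0; m[:,310:]=0
n,l,st,ce=cv2.connectedComponentsWithStats(m)
for i in range(1,n):
    if st[i,4]>5: print(st[i],ce[i].round(1), onz(t,*ce[i],12)[:2].round())
E
```

```text
[450.9992238  -27.34600339 187.28592904] 49.777758244914 [377.70750053 -27.87961658 361.474995  ] [-1.18553168e+01  1.58828625e+01  1.14325837e+02 -2.44238939e-03
  4.97183100e+01 -1.02664208e+02]
[282 160   6  24  65] [284.2 172.7] [ 600. -101.]
[ 229  171   75   89 4785] [265.8 224.6] [433. -36.]
```

```bash
python3 - <<'E'
from h import *
w=load('w16'); dark(w,ymax=240)
o=np.array((449.6,-19.2));d=np.array([-1,0.02])
print([ (proj(w,[*(o+k*d),12],True)).round() for k in(0,24,45,60,72)])
f=w['frame']; cv2.imwrite('pics/w16b.png',f[:,:,::-1])
g=cv2.cvtColor(f,cv2.COLOR_RGB2GRAY).astype(int); G=np.abs(cv2.Sobel(cv2.GaussianBlur(g.astype(np.float32),(3,3),0),cv2.CV_32F,1,0))
for v in range(175,225,6):
    r=G[v,225:330]; print(v,[(225+i,int(r[i])) for i in range(1,104) if r[i]>25 and r[i]>=r[i-1] and r[i]>=r[i+1]])
E
```

```text
[104   0  12 117 615] top (np.float64(110.5), np.int64(0)) bot (np.float64(106.0), np.int64(116))
[456   0  50 109 802] top (np.float64(504.5), np.int64(0)) bot (np.float64(463.0), np.int64(108))
[  0  75  16  44 584] top (np.float64(3.0), np.int64(75)) bot (np.float64(1.0), np.int64(118))
[261 115  19  26 247] top (np.float64(267.5), np.int64(115)) bot (np.float64(274.2), np.int64(140))
[191 143  31  97 462] top (np.float64(201.0), np.int64(143)) bot (np.float64(191.5), np.int64(239))
[411 151 101  89 490] top (np.float64(511.0), np.int64(151)) bot (np.float64(421.0), np.int64(239))
[260 187   2  17  18] top (np.float64(261.0), np.int64(187)) bot (np.float64(260.0), np.int64(203))
[302 212  10  28  36] top (np.float64(308.0), np.int64(212)) bot (np.float64(302.0), np.int64(239))
[259 216  16  18  70] top (np.float64(260.0), np.int64(216)) bot (np.float64(266.5), np.int64(233))
[315 218  13  14  20] top (np.float64(315.5), np.int64(218)) bot (np.float64(327.0), np.int64(231))
[ 18 220  53  20 112] top (np.float64(60.0), np.int64(220)) bot (np.float64(20.0), np.int64(239))
[454 220  2
[... 500 characters left out ...]
., 174.]), array([269., 154.]), array([270., 136.]), array([270., 124.]), array([271., 114.])]
175 [(236, 26), (259, 68), (261, 77), (278, 64), (280, 74), (312, 37), (316, 33)]
181 [(260, 184), (263, 89), (271, 58), (274, 80), (277, 147)]
187 [(260, 162), (263, 87), (271, 59), (274, 81), (277, 155)]
193 [(260, 155), (263, 85), (274, 77), (277, 147)]
199 [(260, 142), (263, 81), (270, 58), (273, 80), (276, 170), (289, 27)]
205 [(259, 152), (262, 85), (273, 82), (276, 173)]
211 [(259, 158), (262, 88), (273, 84), (276, 150), (306, 115), (311, 150)]
217 [(259, 174), (262, 86), (273, 84), (276, 162), (303, 464), (313, 310)]
223 [(259, 151), (262, 86), (272, 83), (275, 168), (303, 474), (320, 344)]
```

```bash
python3 - <<'E'
from h import *
w=load('w16'); f=w['frame']; g=cv2.cvtColor(f,cv2.COLOR_RGB2GRAY)
for y in(-60,-80,-100): print(y,proj(w,[414,y,12],True).round(),proj(w,[450,y,12],True).round())
for v in (125,135,145,155,165): print(v,g[v,150:262:3])
E
```

```text
-60 [234. 144.] [235. 174.]
-80 [218. 144.] [218. 174.]
-100 [201. 144.] [202. 173.]
125 [163 160 167 171 168 170 172 172 168 170 170 168 173 174 167 171 169 171
 174 175 170 170 168 174 175 171 172 165 165 162 172 170 169 165 165 165
 164 166]
135 [166 165 166 173 167 172 170 165 163 166 169 173 168 171 175 174 168 162
 160 171 175 175 172 167 161 165 166 161 170 170 170 169 167 165 168 167
 169 169]
145 [164 174 172 165 164 172 172 174 168 168 171 170 166 172 171  81  85  89
  74  82 168 173 174 168 168 162 162 162 164 163 167 170 164 161 162 165
 161 136]
155 [166 169 174 168 173 172 170 169 171 169 174 172 166 172 167 167 101 101
  94 166 164 167 167 169 162 167 169 168 163 170 172 171 172 172 169 171
 167 149]
165 [172 166 170 166 166 172 170 173 169 165 167 174 171 164 168  92  64 101
  66  87  92 169 168 169 173 167 168 167 169 168 172 174 169 166 165 165
 168 156]
```

C moved over parallel, to y≈-101, and B is unmoved. Gripping B now.

Request:
move_arm:
  series:
    - [-0.3,0.1,-0.5,-0.03,0.05]
    - [-0.63,0.21,-1.3,-0.03,0]
    - [-0.63,0.21,-2.2,-0.03,0]
    - [-0.63,0.21,-3.1,-0.03,0]
    - [-0.63,0.21,-3.9,-0.03,0]
    - [-0.63,0.21,-4.4,-0.03,0]
    - [-0.63,0.21,-4.65,-0.03,0]
    - [-0.63,0.21,-4.65,-0.03,0]

```text
clock: 28.58
tool_pos: [425.7, -19.4, -1.8]
ee_rot: [-0.027, -3.138, -0.001]
ft_force: [-0.1, -0.0, -0.6]
finger_gap: 47.3
grip_force: 0.0
```

Request:
move_arm:
  series:
    - [0,0,0,0,-0.2]
    - [0,0,0,0,-0.4]
    - [0,0,0,0,-0.6]
    - [0,0,0,0,-0.6]
    - [0,0,0,0,-0.6]
    - [0,0,0,0,-0.6]

```text
clock: 29.08
tool_pos: [426.1, -19.3, 1.4]
ee_rot: [0.026, 3.14, -0.0]
ft_force: [0.9, -0.3, 7.7]
finger_gap: 23.8
grip_force: 29.9
```

Request:
move_arm:
  series:
    - [0,0,0.5,0,-0.6]
    - [0,0,1.4,0,-0.6]
    - [0,0,2.3,0,-0.6]
    - [0,0,3.2,0,-0.6]
    - [0,0,4.1,0,-0.6]
    - [0,0,5,0,-0.6]
    - [0,0,6,0,-0.6]
    - [0,0,6,0,-0.6]

```text
clock: 29.75
tool_pos: [427.5, -19.6, 247.1]
ee_rot: [0.026, 3.132, -0.003]
ft_force: [-0.3, -0.2, -1.7]
finger_gap: 23.9
grip_force: 30.0
```

Request:
move_arm:
  series:
    - [0,0,0,0,-0.499]
    - [0,0,0,0,-0.499]
    - [0,0,0,0,-0.497]
    - [0,0,0,0,-0.497]
    - [0,0,0,0,-0.497]
    - [0,0,0,0,-0.497]
    - [0,0,0,0,-0.497]
    - [0,0,0,0,-0.497]

```text
clock: 30.42
tool_pos: [425.6, -19.2, 240.4]
ee_rot: [-0.027, -3.141, -0.0]
ft_force: [0.4, -0.2, -1.5]
finger_gap: 23.5
grip_force: 4.5
```

```bash
cat >> h.py <<'E'
def hang(tag):
    w=snap('wrist','w'+tag); s=sense(); print(s['tool_pos'],s['grip_force'],s['finger_gap'])
    R=cv2.Rodrigues(s['ee_rot'])[0]; print('yaw',np.degrees(np.arctan2(R[1,1],R[0,1])).round(1))
    g=cv2.cvtColor(w['frame'],cv2.COLOR_RGB2HSV)[:,:,2]
    for v in range(150,215,6): print(v,np.where(g[v,235:290]<125)[0]+235)
    p=np.array(s['tool_pos']); p[2]-=170; print('vertical tip would be at',proj(w,p,True).round())
E
python3 - <<'E'
from h import *
hang('17')
E
```

```text
[425.69415863 -19.26458834 240.61217432] 4.509303420782089 23.809048055462046
yaw 89.0
150 [251 252 253 254 255 256 257 258 259 260 261 262 263 264 265 266 267 268
 269 270 271 272 273]
156 [251 252 253 254 255 256 257 258 259 260 261 262 263 264 265 266 267 268
 269 270 271 272 273 274]
162 [250 251 252 253 254 255 256 257 258 259 260 261 262 263 264 265 266 267
 268 269 270 271 272 273 274]
168 [250 251 252 253 254 255 256 257 258 259 260 261 262 263 264 265 266 267
 268 269 270 271 272 273 274 275]
174 [249 250 251 252 253 254 255 256 257 258 259 260 261 262 263 264 265 266
 267 268 269 270 271 272 273 274 275]
180 [246 247 248 249 250 251 252 253 254 255 256 257 258 259 260 261 262 263
 264 265 266 267 268 269 270 271 272 273 274 275 276 277 278 279]
186 [244 245 246 247 248 249 250 251 252 253 254 255 256 257 258 259 260 261
 262 263 264 265 266 267 268 269 270 271 272 273 274 275 276 277 278 279
 280 281]
192 [243 244 245 246 247 248 249 250 251 252 253 254 255 256 257 258 259 260
 261 262 263 264 265 266 267 268 269 270 271 272 273 274 275 276 277 278
 279 280 281 282]
198 [242 243 244 245 246 247 248 249 250 251 252 253 254 255 256 257 258 259
 260 261 262 263 264 265 266 267 268 269 270 271 272 273 274 275 276 277
 278 279 280 281 282]
204 [242 243 244 245 246 247 248 249 250 251 252 253 254 255 256 257 258 259
 260 261 262 263 264 265 266 267 268 269 270 271 272 273 274 275 276 277
 278 279 280 281 282 283]
210 [241 242 243 244 245 246 247 248 249 250 251 252 253 254 255 256 257 258
 259 260 261 262 263 264 265 266 267 268 269 270 271 272 273 274 275 276
 277 278 279 280 281 282 283]
vertical tip would be at [263. 173.]
```

```bash
python3 - <<'E'
from h import *
w=load('w17'); g=cv2.cvtColor(w['frame'],cv2.COLOR_RGB2HSV)[:,:,2]
for v in range(60,152,8): r=np.where(g[v,225:300]<125)[0]+225; print(v,r.min() if len(r) else None,r.max() if len(r) else None,len(r))
print(proj(w,[378,-19,255],True),proj(w,[404,-19,255],True))
c=snap('scene','s17')
cv2.imwrite('pics/s17b.png',np.hstack([cv2.resize(c['frame'][60:260,180:340],(400,500)),cv2.resize(w['frame'][0:250,160:360],(400,500))])[:,:,::-1])
E
```

```text
60 None None 0
68 None None 0
76 None None 0
84 None None 0
92 None None 0
100 None None 0
108 None None 0
116 None None 0
124 260 265 6
132 257 267 11
140 253 271 19
148 251 273 23
[262.72380769 154.37431906] [263.50724988 200.4529815 ]
```

View pics/s17b.png

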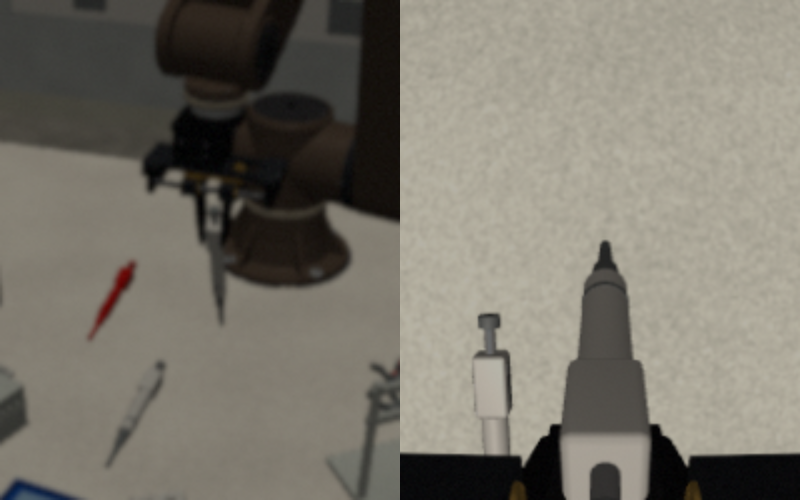

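It hangs nozzle down but tilted towards the camera (tip at row 121, about 173 if vertical), so it may still be swinging. I'll let it settle and measure again.

Request:
move_arm:
  series:
    - [0,0,0,0,-0.4965]
    - [0,0,0,0,-0.4965]
    - [0,0,0,0,-0.4965]
    - [0,0,0,0,-0.4965]
    - [0,0,0,0,-0.4965]
    - [0,0,0,0,-0.4965]

```text
clock: 31.02
tool_pos: [425.7, -19.3, 240.8]
ee_rot: [0.027, 3.141, 0.0]
ft_force: [0.4, 1.2, -1.4]
finger_gap: 23.9
grip_force: 3.2
```

```bash
cat >> h.py <<'E'
def tip(tag):
    w=snap('wrist',tag); s=sense(); g=cv2.cvtColor(w['frame'],cv2.COLOR_RGB2HSV)[:,:,2]
    v=next(v for v in range(60,240) if (g[v,255:272]<115).sum()>=3); u=np.where(g[v,255:272]<115)[0].mean()+255
    p=np.array(s['tool_pos']); q=onz(w,u,v,p[2]-170,True)
    R=cv2.Rodrigues(s['ee_rot'])[0]
    print('tip px',u,v,'offset from tool',(q-p)[:2].round(1),'along cam fwd',((q-p)[:2]@(w['position']-p)[:2]/np.linalg.norm((w['position']-p)[:2])).round(1),'grip',s['grip_force'],'tool',p.round(1),'yaw',np.degrees(np.arctan2(R[1,1],R[0,1])).round(1))
E
python3 - <<'E'
from h import *
tip('w18')
E
```

```text
tip px 262.0 137 offset from tool [-42.2  -0.4] along cam fwd 42.2 grip 3.232989124953747 tool [425.7 -19.2 240.8] yaw 89.0
```

Request:
move_arm:
  series:
    - [0,0,0,0,-0.4962]
    - [0,0,0,0,-0.4962]
    - [0,0,0,0,-0.4962]
    - [0,0,0,0,-0.4962]
    - [0,0,0,0,-0.4962]
    - [0,0,0,0,-0.4962]

```text
clock: 31.57
tool_pos: [425.7, -19.2, 240.8]
ee_rot: [0.026, 3.141, 0.0]
ft_force: [-0.5, 0.7, -2.0]
finger_gap: 24.0
grip_force: 2.5
```

```bash
python3 - <<'E'
from h import *
tip('w19')
E
```

```text
tip px 262.0 144 offset from tool [-34.   -0.5] along cam fwd 34.0 grip 2.4680130556225777 tool [425.7 -19.3 240.8] yaw 89.0
```

The tilt is creeping out but friction holds it. I'll use a short move and stop to swing it back towards vertical.

Request:
move_arm:
  series:
    - [0,0,0,0,-0.6]
    - [0.3,0,0,0,-0.6]
    - [0.75,0,0,0,-0.6]
    - [1.2,0,0,0,-0.499]
    - [1.65,0,0,0,-0.497]
    - [1.65,0,0,0,-0.497]
    - [1.65,0,0,0,-0.497]
    - [1.65,0,0,0,-0.497]

```text
clock: 32.28
tool_pos: [491.4, -19.2, 240.4]
ee_rot: [-0.026, -3.141, -0.0]
ft_force: [-0.5, 0.7, -2.7]
finger_gap: 24.2
grip_force: 4.5
```

```bash
python3 - <<'E'
from h import *
tip('w20')
E
```

```text
tip px 262.0 157 offset from tool [-18.7  -0.8] along cam fwd 18.7 grip 4.503938779234886 tool [491.2 -19.2 240.6] yaw 89.0
```

Request:
move_arm:
  series:
    - [0,0,0,0,-0.6]
    - [0,0.2,0,-0.12,-0.6]
    - [0,0.7,0,-0.24,-0.6]
    - [0,1.3,0,-0.36,-0.6]
    - [0,2.0,0,-0.48,-0.6]
    - [0,2.8,0,-0.6,-0.6]
    - [0,3.5,-0.2,-0.72,-0.6]
    - [-0.1,4.1,-0.4,-0.84,-0.6]

```text
clock: 33.0
tool_pos: [487.7, 146.4, 225.2]
ee_rot: [1.313, 2.852, 0.002]
ft_force: [-0.5, 0.4, -2.0]
finger_gap: 24.0
grip_force: 30.0
```

Request:
move_arm:
  series:
    - [0,0.5,-0.2,-0.08,-0.6]
    - [0,0.87,-0.35,-0.08,-0.6]
    - [0,0.87,-0.35,-0.08,-0.6]
    - [0,0.87,-0.35,-0.08,-0.6]

```text
clock: 33.33
tool_pos: [487.2, 179.8, 210.7]
ee_rot: [-1.416, -2.804, 0.001]
ft_force: [-0.6, 0.1, -0.5]
finger_gap: 23.9
grip_force: 30.0
```

```bash
cat >> h.py <<'E'
def rel(c):
    xs=np.array([np.cos(np.radians(36.4)),np.sin(np.radians(36.4))]); ys=np.array([-xs[1],xs[0]])
    p=np.array(sense()['tool_pos'])[:2]-c; print('rel xs,ys',(p@xs).round(1),(p@ys).round(1))
C={1:(563.8,243.6),2:(516.4,308),3:(469,372.4)}
E
python3 - <<'E'
from h import *
tip('w21'); rel(C[1])
E
```

```text
tip px 262.0 157 offset from tool [-11.5  14.9] along cam fwd 18.8 grip 29.99969780445099 tool [487.5 179.2 211. ] yaw 36.4
rel xs,ys -99.6 -6.6
```

Request:
move_arm:
  series:
    - [0.3,0.22,0,0,-0.6]
    - [0.7,0.52,0,0,-0.6]
    - [1.1,0.81,0,0,-0.6]
    - [1.4,1.03,0,0,-0.6]
    - [1.53,1.13,0,0,-0.6]
    - [1.53,1.13,0,0,-0.6]

```text
clock: 33.88
tool_pos: [549.6, 224.3, 210.8]
ee_rot: [1.419, 2.803, 0.001]
ft_force: [-0.8, -0.3, -1.9]
finger_gap: 23.7
grip_force: 30.0
```

Request:
move_arm:
  series:
    - [0.06,0.045,0,0,-0.6]
    - [0.12,0.09,0,0,-0.6]
    - [0.18,0.13,0,0,-0.6]
    - [0.18,0.13,0,0,-0.6]

```text
clock: 34.22
tool_pos: [555.7, 229.2, 210.7]
ee_rot: [-1.418, -2.803, 0.003]
ft_force: [-2.4, -4.3, -1.7]
finger_gap: 24.1
grip_force: 30.0
```

Request:
move_arm:
  series:
    - [0.06,0.045,0,0,-0.6]
    - [0.12,0.09,0,0,-0.6]
    - [0.16,0.12,0,0,-0.6]
    - [0.16,0.12,0,0,-0.6]

```text
clock: 34.55
tool_pos: [562.8, 234.0, 210.8]
ee_rot: [1.418, 2.802, -0.001]
ft_force: [1.0, -5.3, -2.7]
finger_gap: 23.5
grip_force: 30.0
```

Request:
move_arm:
  series:
    - [0.04,0.06,0,0,-0.6]
    - [0.09,0.12,0,0,-0.6]
    - [0.13,0.17,0,0,-0.6]
    - [0.13,0.17,0,0,-0.6]

```text
clock: 34.88
tool_pos: [568.5, 240.9, 211.0]
ee_rot: [1.417, 2.801, -0.0]
ft_force: [3.5, -5.8, -2.3]
finger_gap: 24.0
grip_force: 30.0
```

```bash
python3 - <<'E'
from h import *
rel(C[1]); f=sense()['ft_force']; print(f)
c=snap('scene','s22'); g=cv2.cvtColor(c['frame'],cv2.COLOR_RGB2GRAY)
print(proj(c,[*C[1],188]),proj(c,[*C[1],50]))
for z in (160,120,90,60,40):
    q=proj(c,[*C[1],z]).round().astype(int); print(z,q,g[q[1],q[0]-11:q[0]+12])
E
```

```text
rel xs,ys 2.2 -5.0
[ 3.48360544 -5.7684645  -2.32461736]
[335.80549755 206.32962608] [330.54309612 240.51829509]
160 [335 214] [127 127 125 119 105  91  85  87  85  89  91  88  86  84  83  79  72  68
  69  69  70  74  78]
120 [333 224] [129 129 128 126 117  93  71  61  62  64  68  76  78  82  87  93  93  92
  92  87  83  84  83]
90 [332 231] [128 128 129 129 120  96  69  60  64  76  77  55  43  47  64  95 120 128
 130 130 130 129 129]
60 [331 238] [128 126 125 124 114  92  70  62  69  88 102  89  61  62  92 110 114 116
 115 115 114 114 115]
40 [330 243] [114 114 115 115 109  96  74  62  64  83 101  97  70  71  96 110 113 114
 114 115 114 114 113]
```

The force peaked and reversed, and the nozzle lies on the clip axis. It is in, so release.

Request:
move_arm:
  series:
    - [0,0,0,0,-0.498]
    - [0,0,0,0,-0.498]
    - [0,0,0,0,-0.496]
    - [0,0,0,0,-0.4]
    - [0,0,0,0,-0.2]
    - [0,0,0,0,0.05]
    - [0,0,0,0,0.05]

```text
clock: 35.52
tool_pos: [567.6, 241.7, 210.8]
ee_rot: [-1.418, -2.803, -0.001]
ft_force: [0.5, -0.2, 0.1]
finger_gap: 43.3
grip_force: 0.0
```

Request:
move_arm:
  series:
    - [0,0,0.4,0,0.05]
    - [0,0,1.2,0,0.05]
    - [0,0,2.0,0,0.05]
    - [0,0,2.8,0,0.05]
    - [-0.6,-0.6,2.8,0.12,0.05]
    - [-1.2,-1.3,2.8,0.24,0.05]
    - [-1.8,-2.0,2.8,0.36,0.05]
    - [-2.2,-2.8,2.6,0.48,0.05]

```text
clock: 36.18
tool_pos: [478.0, 129.3, 315.9]
ee_rot: [0.7, 3.061, 0.002]
ft_force: [1.1, -0.1, -0.1]
finger_gap: 49.6
grip_force: 0.0
```

Request:
move_arm:
  series:
    - [0,-0.9,-0.7,0.12,0.05]
    - [0,-1.8,-1.4,0.24,0.05]
    - [0,-2.7,-2.1,0.36,0.05]
    - [0,-3.6,-2.6,0.48,0.05]
    - [0,-4.5,-3.0,0.48,0.05]
    - [0,-5.3,-3.3,0.48,0.05]
    - [0,-5.3,-3.3,0.48,0.05]

```text
clock: 36.77
tool_pos: [478.9, -86.2, 180.6]
ee_rot: [0.033, -3.139, -0.001]
ft_force: [0.5, -0.4, -0.6]
finger_gap: 49.9
grip_force: 0.0
```

```bash
python3 - <<'E'
from h import *
c=snap('scene','s23'); g=cv2.cvtColor(c['frame'],cv2.COLOR_RGB2GRAY)
for k in(1,2):
  for z in (264,258,250,235,220,60,40,30):
    q=proj(c,[*C[k],z]).round().astype(int); r=g[q[1],q[0]-9:q[0]+10]; print(k,z,q,r)
w=snap('wrist','w23'); s=sense(); print(s['tool_pos'],w['position']); R=cv2.Rodrigues(s['ee_rot'])[0]; print(np.degrees(np.arctan2(R[1,1],R[0,1])))
dark(w,ymax=240)
o=np.array((486,-103.));d=np.array([-1,0.0])
print([ (proj(w,[*(o+k*d),12],True)).round() for k in(-40,0,24,45,60,72)])
E
```

```text
1 264 [339 186] [128 129 130 130 128 128 123 115 105  96  97 106 116 125 126 127 128 129
 129]
1 258 [339 187] [130 130 127 127 127 126 117 100  82  74  76  87 106 121 127 129 128 129
 129]
1 250 [338 189] [130 129 130 129 128 129 127 112  84  57  51  53  65  90 117 128 130 129
 129]
1 235 [338 194] [131 132 132 126 119 116 121 120 105  75  67  89 114 124 128 128 128 128
 128]
1 220 [337 198] [132 131 132 131 118  96  72  69  79  93  98  96  88  84  85  99 119 128
 128]
1 60 [331 238] [128 128 118  96  71  63  71  89  94  70  53  77 105 116 118 117 118 116
 118]
1 40 [330 243] [118 118 113  98  74  64  67  82  96  80  64  79 107 117 117 116 116 118
 116]
1 30 [330 245] [117 117 109  90  69  64  70  87  93  75  68  90 109 116 116 116 117 117
 116]
2 264 [362 181] [132 130 129 129 130 129 129 125 117 109 109 111 119 127 131 131 132 132
 132]
2 258 [362 182] [131 130 129 130 129 129 128 117  95  83  82  87  99 116 128 132 131 132
 132]
2 250 [362 185] [131 131 130 129 129 129 125 106  73  49  51  67  95 120 131 132 132 132
 133]
2 235 [361 189] [129 129 129 127 120 115 119 123 110  82  
[... 2022 characters left out ...]
top (np.float64(127.5), np.int64(225)) bot (np.float64(181.0), np.int64(228))
[343 225  67   6  74] top (np.float64(397.0), np.int64(225)) bot (np.float64(343.0), np.int64(230))
[ 80 226  17   9  26] top (np.float64(81.0), np.int64(226)) bot (np.float64(95.5), np.int64(234))
[ 80 229  12   7  15] top (np.float64(80.0), np.int64(229)) bot (np.float64(90.5), np.int64(235))
[486 229  15  10  15] top (np.float64(486.0), np.int64(229)) bot (np.float64(500.0), np.int64(238))
[411 230  11  10  13] top (np.float64(411.0), np.int64(230)) bot (np.float64(421.0), np.int64(239))
[array([248., 211.]), array([248., 179.]), array([248., 159.]), array([248., 141.]), array([249., 128.]), array([249., 117.])]
```

Both pipettes are seated. C's head is at about (462,-100). Grip it.

Request:
move_arm:
  series:
    - [-0.2,-0.2,-0.3,-0.04,0.05]
    - [-0.43,-0.41,-1.1,-0.04,0]
    - [-0.43,-0.41,-2.0,-0.04,0]
    - [-0.43,-0.41,-2.9,-0.04,0]
    - [-0.43,-0.41,-3.7,-0.04,0]
    - [-0.43,-0.41,-4.3,-0.04,0]
    - [-0.43,-0.41,-4.52,-0.04,0]
    - [-0.43,-0.41,-4.52,-0.04,0]

```text
clock: 37.53
tool_pos: [462.3, -97.6, 1.0]
ee_rot: [-0.025, -3.139, -0.002]
ft_force: [-0.6, -0.4, -0.0]
finger_gap: 47.6
grip_force: 0.0
```

Request:
move_arm:
  series:
    - [0,0,0,0,-0.2]
    - [0,0,0,0,-0.4]
    - [0,0,0,0,-0.6]
    - [0,0,0,0,-0.6]
    - [0,0,0,0,-0.6]
    - [0,0,0,0,-0.6]

```text
clock: 38.03
tool_pos: [463.0, -99.0, 3.0]
ee_rot: [0.027, 3.14, -0.001]
ft_force: [-0.3, 1.7, 10.2]
finger_gap: 23.7
grip_force: 30.0
```

Request:
move_arm:
  series:
    - [0,0,0.5,0,-0.6]
    - [0,0,1.4,0,-0.6]
    - [0,0,2.3,0,-0.6]
    - [0,0,3.2,0,-0.6]
    - [0,0,4.1,0,-0.6]
    - [0,0,5,0,-0.6]
    - [0,0,5.95,0,-0.6]
    - [0,0,5.95,0,-0.6]

```text
clock: 38.7
tool_pos: [464.2, -99.5, 246.5]
ee_rot: [0.026, 3.132, -0.005]
ft_force: [-0.2, -0.6, -2.2]
finger_gap: 24.0
grip_force: 30.0
```

Request:
move_arm:
  series:
    - [0,0,0,0,-0.499]
    - [0,0,0,0,-0.498]
    - [0,0,0,0,-0.4973]
    - [0,0,0,0,-0.4973]
    - [0,0,0,0,-0.4973]
    - [0,0,0,0,-0.4973]
    - [0,0,0,0,-0.4973]
    - [0,0,0,0,-0.4973]

```text
clock: 39.37
tool_pos: [462.5, -98.8, 239.7]
ee_rot: [-0.027, -3.141, -0.0]
ft_force: [-1.2, -0.1, -2.0]
finger_gap: 23.9
grip_force: 5.2
```

```bash
python3 - <<'E'
from h import *
tip('w25')
E
```

```text
tip px 262.5 150 offset from tool [-27.1   0. ] along cam fwd 27.1 grip 5.238365828990936 tool [462.5 -98.9 239.8] yaw 89.0
```

Request:
move_arm:
  series:
    - [0,0,0,0,-0.6]
    - [0.3,0,0,0,-0.6]
    - [0.85,0,0,0,-0.6]
    - [1.4,0,0,0,-0.499]
    - [1.95,0,0,0,-0.497]
    - [1.95,0,0,0,-0.497]
    - [1.95,0,0,0,-0.497]
    - [1.95,0,0,0,-0.497]

```text
clock: 40.08
tool_pos: [539.8, -98.7, 239.7]
ee_rot: [-0.026, -3.141, -0.001]
ft_force: [-0.9, -0.6, -2.2]
finger_gap: 24.0
grip_force: 4.5
```

```bash
python3 - <<'E'
from h import *
tip('w26')
E
```

```text
tip px 262.0 165 offset from tool [-9.3 -0.9] along cam fwd 9.3 grip 4.504546076059341 tool [539.7 -98.8 239.9] yaw 89.0
```

Request:
move_arm:
  series:
    - [0,0,0,0,-0.6]
    - [-0.1,0.3,0,-0.1,-0.6]
    - [-0.35,0.95,0,-0.22,-0.6]
    - [-0.65,1.75,0,-0.34,-0.6]
    - [-0.95,2.55,0,-0.46,-0.6]
    - [-1.25,3.4,0,-0.58,-0.6]
    - [-1.55,4.25,0,-0.7,-0.6]
    - [-1.85,5.1,0,-0.82,-0.6]

```text
clock: 40.8
tool_pos: [466.4, 103.2, 240.4]
ee_rot: [1.268, 2.874, 0.001]
ft_force: [-0.6, 1.2, -1.7]
finger_gap: 23.4
grip_force: 30.0
```

Request:
move_arm:
  series:
    - [-0.3,0.85,0,-0.1,-0.6]
    - [-0.6,1.7,-0.1,-0.1,-0.6]
    - [-0.9,2.55,-0.25,-0.1,-0.6]
    - [-1.2,3.4,-0.4,-0.1,-0.6]
    - [-1.5,4.2,-0.6,-0.1,-0.6]
    - [-1.8,4.9,-0.74,-0.1,-0.6]
    - [-1.88,5.14,-0.74,-0.1,-0.6]
    - [-1.88,5.14,-0.74,-0.1,-0.6]

```text
clock: 41.47
tool_pos: [391.4, 309.0, 210.4]
ee_rot: [-1.397, -2.814, -0.0]
ft_force: [0.9, -0.7, -2.9]
finger_gap: 23.8
grip_force: 30.0
```

```bash
python3 - <<'E'
from h import *
tip('w27'); rel(C[3])
E
```

```text
tip px 262.0 165 offset from tool [-6.3  7.8] along cam fwd 10.0 grip 29.999690651893616 tool [392.1 307.8 210.6] yaw 37.1
rel xs,ys -100.2 -6.3
```

Request:
move_arm:
  series:
    - [0.3,0.26,0,-0.01,-0.6]
    - [0.7,0.58,0,-0.01,-0.6]
    - [1.1,0.88,0,-0.01,-0.6]
    - [1.4,1.12,0,-0.01,-0.6]
    - [1.5,1.2,0,-0.01,-0.6]
    - [1.5,1.2,0,-0.01,-0.6]

```text
clock: 42.02
tool_pos: [453.6, 354.7, 210.3]
ee_rot: [1.417, 2.804, 0.0]
ft_force: [-0.2, -0.4, -1.6]
finger_gap: 23.8
grip_force: 30.0
```

Request:
move_arm:
  series:
    - [0.06,0.045,0,0,-0.6]
    - [0.12,0.09,0,0,-0.6]
    - [0.18,0.13,0,0,-0.6]
    - [0.18,0.13,0,0,-0.6]

```text
clock: 42.35
tool_pos: [459.2, 360.0, 210.2]
ee_rot: [-1.415, -2.804, 0.004]
ft_force: [-1.8, -4.5, -1.5]
finger_gap: 23.8
grip_force: 30.0
```

Request:
move_arm:
  series:
    - [0.06,0.045,0,0,-0.6]
    - [0.12,0.09,0,0,-0.6]
    - [0.16,0.12,0,0,-0.6]
    - [0.16,0.12,0,0,-0.6]

```text
clock: 42.68
tool_pos: [466.4, 364.7, 210.3]
ee_rot: [1.414, 2.804, -0.002]
ft_force: [2.0, -4.8, -0.9]
finger_gap: 24.2
grip_force: 30.0
```

Request:
move_arm:
  series:
    - [0.06,0.05,0,0,-0.6]
    - [0.1,0.09,0,0,-0.6]
    - [0.14,0.12,0,0,-0.6]
    - [0.14,0.12,0,0,-0.6]

```text
clock: 43.02
tool_pos: [472.6, 369.6, 210.6]
ee_rot: [1.414, 2.803, -0.001]
ft_force: [4.9, -6.2, -2.0]
finger_gap: 23.6
grip_force: 30.0
```

```bash
python3 - <<'E'
from h import *
rel(C[3])
c=snap('scene','s28'); g=cv2.cvtColor(c['frame'],cv2.COLOR_RGB2GRAY)
for z in (120,90,60,40,30):
    q=proj(c,[*C[3],z]).round().astype(int); print(z,q,g[q[1],q[0]-11:q[0]+12])
E
```

```text
rel xs,ys 1.3 -4.4
120 [376 213] [130 131 129 130 129 128 128 129 127 112  81  62  64  72  75  83  88  91
  94  94  95  93  88]
90 [375 221] [ 83  90  98 106 109 114 119 123 121 104  66  38  38  62  94 119 129 130
 129 128 129 130 129]
60 [373 228] [129 127 123 125 125 122 118 118 119 116 100  72  66  95 121 130 130 129
 128 127 127 128 128]
40 [372 232] [117 116 117 116 116 117 117 116 116 113 103  80  70  90 108 115 115 118
 122 123 126 127 127]
30 [371 234] [116 116 117 117 117 116 115 117 115 115 115 109 102 101 109 114 115 114
 114 113 115 119 123]
```

Seated as before. Release, retreat, and verify all.

Request:
move_arm:
  series:
    - [0,0,0,0,-0.498]
    - [0,0,0,0,-0.498]
    - [0,0,0,0,-0.496]
    - [0,0,0,0,-0.4]
    - [0,0,0,0,-0.2]
    - [0,0,0,0,0.05]
    - [0,0,0,0,0.05]

```text
clock: 43.65
tool_pos: [471.5, 370.7, 210.4]
ee_rot: [-1.415, -2.805, -0.001]
ft_force: [0.1, -0.8, -0.7]
finger_gap: 43.3
grip_force: 0.0
```

Request:
move_arm:
  series:
    - [0,0,0.4,0,0.05]
    - [0,0,1.2,0,0.05]
    - [0,0,2.0,0,0.05]
    - [0,0,2.8,0,0.05]
    - [-0.2,-0.8,2.8,-0.12,0.05]
    - [-0.5,-1.6,2.8,-0.24,0.05]
    - [-0.8,-2.4,2.8,-0.36,0.05]
    - [-0.8,-3.2,2.8,-0.48,0.05]

```text
clock: 44.32
tool_pos: [437.7, 241.5, 322.6]
ee_rot: [-2.047, -2.383, -0.0]
ft_force: [1.3, -0.5, 0.5]
finger_gap: 49.9
grip_force: 0.0
```

Request:
move_arm:
  series:
    - [0,0,0,-0.12,0.05]
    - [0,0,0,-0.24,0.05]
    - [0,0,0,-0.36,0.05]
    - [0,0,0,-0.48,0.05]
    - [0,0,0,-0.6,0.05]
    - [0,0,0,-0.72,0.05]
    - [0,0,0,-0.84,0.05]
    - [0,0,0,-0.96,0.05]

```text
clock: 44.98
tool_pos: [439.6, 242.6, 322.5]
ee_rot: [-2.917, -1.167, -0.0]
ft_force: [-0.1, -0.1, -0.4]
finger_gap: 50.0
grip_force: 0.0
```

```bash
python3 - <<'E'
from h import *
c=snap('scene','s29'); g=cv2.cvtColor(c['frame'],cv2.COLOR_RGB2GRAY)
for k in(1,2,3):
  print(k,[ (z,int(np.argmin(g[(q:=proj(c,[*C[k],z]).round().astype(int))[1],q[0]-3:q[0]+6])-3+0),int(g[q[1],q[0]-3:q[0]+6].min())) for z in (276,270,264,258,250,60,40,30,24)])
w=snap('wrist','w29'); print(w['position'],sense()['tool_pos'])
hs=cv2.cvtColor(w['frame'],cv2.COLOR_RGB2HSV)
for k in(1,2,3):
    a=proj(w,[*C[k],262],True).round(1); print(k,'plunger top px exp',a)
    x,y=a.astype(int); 
    if 12<y<370 and 16<x<495: print(hs[y-12:y+13:3,x-15:x+16:2,2])
# counter: cassette ribs end in top/scene compare to s14 region
b=load('s14')['frame'].astype(int); u,v=proj(c,[545,-305,45]).astype(int); d=np.abs(c['frame'].astype(int)-b)[v-12:v+13,u-15:u+16]; print('cassette diff',u,v,d.max(),d.mean())
E
```

```text
1 [(276, -3, 121), (270, 0, 119), (264, 0, 91), (258, 0, 70), (250, 1, 49), (60, 1, 52), (40, 1, 60), (30, 1, 64), (24, -3, 70)]
2 [(276, -3, 124), (270, -3, 125), (264, 0, 103), (258, 1, 77), (250, 0, 47), (60, 1, 56), (40, 2, 64), (30, 1, 71), (24, 1, 87)]
3 [(276, -1, 120), (270, 1, 120), (264, 0, 104), (258, 0, 64), (250, 1, 41), (60, 1, 55), (40, 1, 60), (30, 2, 65), (24, 1, 92)]
[491.40028025 289.76417661 496.63993725] [439.59756944 242.53014305 322.42270395]
1 plunger top px exp [365.   90.1]
[[162 153 138 126 122  49  51  47  48  50  55  77  49  77 142 141]
 [184 183 183 108  67 103 104 104 103  99  62  84 116 160 143 139]
 [184 183 100  43 108 107 105 102 102 102  99 158 177 175 179 180]
 [184  92  33  90 108 107 105 104 102 101 100  94 172 174 177 176]
 [147  37  32  69 107 106 104 105 103 102 100 104 174 175 177 179]
 [184 108  35  31  86 105 103 103 101 101  99 163 180 171 171 179]
 [183 183 182 145  73  39  91 102  97 112 182 179 179 181 181 181]
 [179 181 183 182 182 182 180 159 175 180 181 182 179 178 180 178]
 [ 98 116 128 140 149 156 165 154 176 174 178 177 181 177 1
[... 629 characters left out ...]
 176 139 160 158]]
3 plunger top px exp [168.   66.9]
[[175 126  51  73  49  50  49  51  51  49  51  50  47  53  54  42]
 [167 175 174 177 170 148  71  93  96  96  89 110 124 133 129 108]
 [172 172 176 173 167  93  92  94  96  96  98  99  54 164 178 178]
 [168 174 173 173  90  91  93  94  95  96  98  99  93  39 178 180]
 [170 167 172 168  90  92  93  94  94  96  96 100  85  38 120 180]
 [174 174 171 172  98  91  92  93  94  95  99  97  37  36  62 178]
 [180 175 173 171 170  98  91  93  94  93  72  35  33  42 158 178]
 [175 175 177 171 171 170 168 156 125  99 132 175 176 176 177 178]
 [171 177 183 177 178 173 136 168 171 172 173 174 175 175 177 177]]
cassette diff 178 209 4 0.8043010752688172
```

All three pipettes stand upright on their clip axes and the cassette has not moved. Handing in.

```bash
python3 -c "
from bench import *
print(job_done())"
```

```text
the job is handed in; nothing more can be done
None
```

The job is handed in: the cassette is fully home in the counter, the start button was pressed to its stop, and all three white pipettes are upright, nozzle down, in their own clips by my last camera checks (no verdict came back).

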